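# Pull the reserved board book from a packed row

## Task

A customer has reserved the yellow board book, which is wedged low between two tall boxed sets in the row on the wooden board. Clear those two sets onto the cork mat, standing upright, then stand the yellow book upright in the white tray, and only then put each set back upright and square in the very place it came from, leaving the yellow book's gap empty. Leave the green book where it stands, and tip no book over.

Things in the scene. Friction and masses are not known exactly. Their poses are not given: they have to be found in the camera images.
- row_board: fixed wooden base board of the row, 130 (x) x 250 (y) x 8 mm high; origin at the centre of its underside on the table, books stand on its top 8 mm up. Its y runs along the row. Five pale inlaid places lie at y = -90, -45, 0, 45, 90 mm, all at x = 0: the boxed sets stand at -90, 0 and 90, the two short books at -45 and 45 (each within about 1 mm at the start). A red bookend, 3 mm thick and 90 mm high above the table, stands fixed at each end, y = -121.5 and 121.5 mm.
- blue_set: boxed set of books in a rigid blue slipcase with grey and white spines in its open side. A solid upright block 105 (x, depth) x 34 (y, thickness) x 150 high (z), about 0.34 kg; the open side with the spines faces its +x. Origin: centre of its underside; z up; y along the row (its axes parallel to the board's at the start). Stands free in one of the three tall places of the row; which one varies.
- red_set: boxed set of books in a rigid dark red slipcase with wooden-brown spines in its open side. A solid upright block 105 (x, depth) x 34 (y, thickness) x 150 high (z), about 0.34 kg; the open side with the spines faces its +x. Origin: centre of its underside; z up; y along the row (its axes parallel to the board's at the start). Stands free in one of the three tall places of the row; which one varies.
- black_set: boxed set of books in a rigid black slipcase with orange and grey spines in its open side. A solid upright block 105 (x, depth) x 34 (y, thickness) x 150 high (z), about 0.34 kg; the open side with the spines faces its +x. Origin: centre of its underside; z up; y along the row (its axes parallel to the board's at the start). Stands free in one of the three tall places of the row; which one varies.
- yellow_book: short thick yellow board book (the reserved one), a rigid upright block 100 (x, depth) x 30 (y, thickness) x 72 high (z), about 0.16 kg. Origin: centre of its underside; z up; y along the row (its axes parallel to the board's at the start). Stands between two boxed sets, 13 mm from each; in which of the two gaps varies.
- green_book: short thick green board book (not wanted, stays), a rigid upright block 100 (x, depth) x 30 (y, thickness) x 72 high (z), about 0.16 kg. Origin: centre of its underside; z up; y along the row (its axes parallel to the board's at the start). Stands between two boxed sets, 13 mm from each; in which of the two gaps varies.
- cork_mat: the side area: flat fixed cork mat, 170 (x) x 200 (y) x 4 mm thick; origin at the centre of its underside. Has room for two sets side by side, their centres at y = -50 and 50 mm. To the left or the right of the row, changing places with the tray.
- tray: shallow white fixed tray, open above, 158 (x) x 118 (y) mm outside, walls 4 mm thick and 22 mm high, inner floor 4 mm above the table; origin at the centre of its underside. To the other side of the row.
Not all that is in view belongs to the job. Of the things like the red_set, leave any that is purple; of the rest the larger one is meant. Of the things shaped like the tray, the white one is meant.

How it is judged:
By the outcome, as a careful person would: the job done as asked, in the order asked, and still so for the second after the job is handed in, with the robot touching nothing.
It also fails if it takes over 134 s, if anything falls off the work surface, if the arm or the gripper's body presses on something with over 40 N, if the wrist force passes 120 N, or if a joint passes its speed limit or range.

## Robot

A 7-joint arm with a two-finger parallel gripper is mounted at the origin on the work surface. World frame = base frame: x ahead of the robot, y to its left, z up, the work surface at z = 0. Lengths are in m, angles in rad, forces in N, time in s.
With the tool pointing down it reaches from about 0.425 to 0.875 m from the base axis. Payload 4.7 kg.
Tool frame: the origin (TCP) lies midway between the tips of the shut fingers; the grasp point (between the pads) lies 19 mm behind it; z points along the fingers, y is the direction in which the jaws open and shut (so a half turn about z gives the same grasp; the last joint's range is limited). The gripper opens to 87 mm and grips with 3 to 60 N. Pads are 19 mm wide; open, the fingers measure 117 mm over their backs; the gripper's body (75 mm by 190 mm) begins 51 mm behind the grasp point.
Start: joints at [-1.307, 0.321, -0.07, 1.45, 0.023, 1.371, -0.057], TCP at [0.161, 0.63, 0.185] pointing down, gripper open.
Joint ranges: [-2.86, 2.86], [-0.3, 2.09], [-1.38, 1.24], [0.06, 2.45], [-1.56, 4.7], [0.09, 2.05], [-2.69, 2.69]. Speed limits (rad/s): [2.57, 2.57, 3.14, 3.14, 3.14, 3.14, 3.14].

## Interface

Orientations are given as a unit quaternion [w, x, y, z].
In Python, from rig import manip gives the robot as it stands. The module is installed in compiled form; this text tells all that it offers.
- The arm moves only by the tool arm_command, never from a script. Its argument "increments" is a list of rows, each a list of 5 numbers: the closure, from 0 (fully open) to 1 (shut), then the shift along the tool's x, y, z in cm, then the turn about the tool's z in degrees. In form: [[jaw, dx, dy, dz, spin], ...]. A call has 1 to 8 rows; each row shifts and turns the pose as measured when the row begins, along the tool's axes as they then stand; what a row does not reach is not made up. A row lasts 1/10 s, in which the tool goes at most 50 mm and 8.59 degrees, less where a joint would pass 70% of its speed; a pose out of reach is approached as far as the arm can. A call is refused whole if a number of a shift passes 5 or a number of a turn 8.59, either way. A call with a gripper value outside its range is refused whole. The fingers move at their own pace and stop on an object; "force" is the grip in N (left out, the last holds). Time passes only in rows, so rows that do not move let the fingers close. It gives the time, the measured TCP pose, the force and the opening at its end, in the units of the state.
- manip.state(): the state, without advancing time (a new reading comes with each control period).
- manip.read_camera(name): name is "side" or "top"; returns a dict with "img" (420x560x3 uint8, red, green, blue), "intrinsics" (3x3 intrinsics, pixels), "position" and "attitude" of the camera in the world. Camera axes: x right, y down, z forward; pixel columns grow to the right and rows downward; lengths in m; the calibration is good to about 2 mm. A picture is of the moment at which its call begins. There is no depth.
- manip.finish_job(): hands the job in, once; it reports no verdict.
The state is a dict: "t": time; "joints": joint angles; "joint_vel": joint speeds; "joint_torque": joint torques, N m; "tool_pos": TCP position; "tool_rot": TCP orientation; "ft_force": force on the tool from outside, world axes, zero at the start; "wrist_torque": the same for the moment, N m; "width": opening from 0.0 (shut) to 1.0 (fully open).
Only numpy, scipy, OpenCV 4.12 (cv2) and the standard library are available. Lean on these libraries where they do the work, as an engineer would, in place of code of your own. Each camera call takes 0.05 s, during which the arm holds its last target.

## Working session

There is one attempt and no reset: what is moved stays moved. The work goes in short steps, Python scripts to look and compute and a tool call to move; the robot and the scene stay as the last step left them, time stands still between calls to the robot, and variables do not carry over. Pictures are saved under pics/ and viewed, and the job is handed in when it is done.

Besides the shell and the picture viewer there is one more tool, called after ">>>" as a command line: name --pt "numbers of a row" for each row, then --argument value for the rest. arm_command: Moves the arm, as the interface text tells. Its arguments: {"type":"object","properties":{"increments":{"type":"array"},"force":{"type":"number"}},"required":["increments"]}

```bash
mkdir -p pics; python3 - <<'E'
from rig import manip
import cv2,json,numpy as np
s=manip.state();print({k:np.round(v,4).tolist() for k,v in s.items()})
for n in("top","side"):
    c=manip.read_camera(n);cv2.imwrite(f"pics/{n}0.png",c["img"][:,:,::-1]);print(n,c["intrinsics"],c["position"],c["attitude"])
E
```

```text
{'t': 0.0, 'joints': [-1.3069, 0.3219, -0.0701, 1.4517, 0.0226, 1.3707, -0.0569], 'joint_vel': [0.0021, -0.0013, -0.0006, 0.0017, -0.0015, -0.0027, 0.0015], 'joint_torque': [0.0, -49.1291, -0.4044, -31.2527, -0.064, 0.0436, 0.0002], 'tool_pos': [0.1606, 0.6292, 0.1839], 'tool_rot': [-0.0001, 0.1246, 0.9922, -0.0009], 'ft_force': [-0.7526, -0.9453, -0.1637], 'wrist_torque': [0.0678, 0.0234, -0.0361], 'width': 1.0025}
top [[519.97600859   0.         276.74704617]
 [  0.         519.97600859 210.77481456]
 [  0.           0.           1.        ]] [ 0.3179156  -0.00590533  1.23172979] [ 0.05390603 -0.70412237  0.70639602 -0.04806755]
side [[396.77682011   0.         277.69753689]
 [  0.         396.77682011 207.20106961]
 [  0.           0.           1.        ]] [0.57914893 0.32730404 0.86236257] [-0.03071775  0.17544289  0.96401863 -0.19734307]
```

View pics/top0.png

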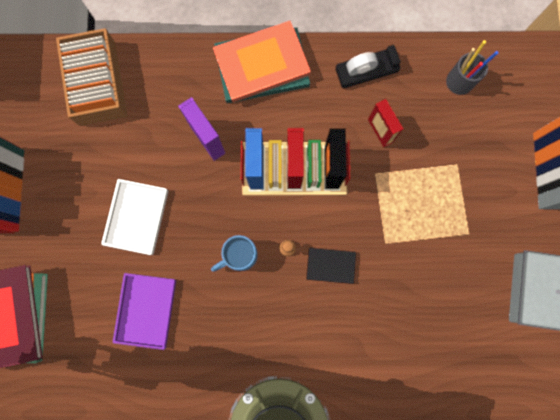

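View pics/side0.png

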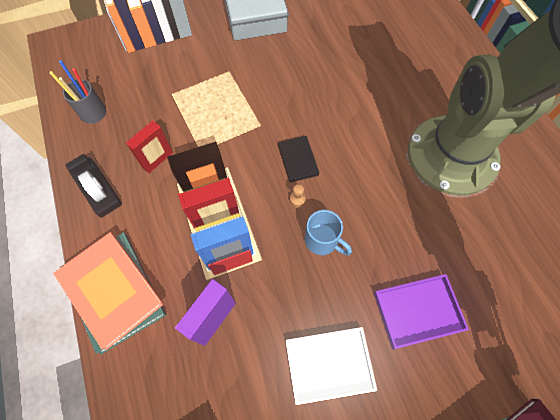

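```bash
cat > h.py <<'E'
import numpy as np,cv2
from scipy.spatial.transform import Rotation as R
from scipy.optimize import least_squares
def Rm(q): return R.from_quat([q[1],q[2],q[3],q[0]]).as_matrix()
cal={"top":(np.array([[519.97600859,0,276.74704617],[0,519.97600859,210.77481456],[0,0,1]]),np.array([0.3179156,-0.00590533,1.23172979]),Rm([0.05390603,-0.70412237,0.70639602,-0.04806755])),
"side":(np.array([[396.77682011,0,277.69753689],[0,396.77682011,207.20106961],[0,0,1]]),np.array([0.57914893,0.32730404,0.86236257]),Rm([-0.03071775,0.17544289,0.96401863,-0.19734307]))}
def proj(n,P):
    K,p,A=cal[n];c=(np.atleast_2d(P)-p)@A;u=c@K.T;return u[:,:2]/u[:,2:]
def onz(n,uv,z):
    K,p,A=cal[n];d=A@np.linalg.inv(K)@np.array([uv[0],uv[1],1.]);return p+d*(z-p[2])/d[2]
def tri(a,b):
    M=[];y=[]
    ls=[]
    for n,uv in(("top",a),("side",b)):
        K,p,A=cal[n];d=A@np.linalg.inv(K)@np.array([uv[0],uv[1],1.]);d/=np.linalg.norm(d);Q=np.eye(3)-np.outer(d,d);M.append(Q);y.append(Q@p)
    X=np.linalg.lstsq(np.vstack(M),np.hstack(y),rcond=None)[0]
    return X,[np.linalg.norm(Q@X-yy) for Q,yy in zip(M,y)]
def crop(n,src,x0,y0,x1,y1,k,out):
    im=cv2.imread(src)[y0:y1,x0:x1];cv2.imwrite(out,cv2.resize(im,None,fx=k,fy=k,interpolation=cv2.INTER_CUBIC))
E
python3 - <<'E'
from h import *
for n in cal: print(n,proj(n,[[0,0,0],[.161,.63,.185]]),cal[n][2][:,2])
crop("top","pics/top0.png",230,115,360,205,6,"pics/ct.png")
crop("side","pics/side0.png",150,120,290,290,4,"pics/cs.png".replace("cs","cs0"))
for n,uv in(("top",(280,420)),("side",(455,165)),("side",(330,365)),("top",(135,216)),("top",(422,203)),("side",(217,107))): print(n,uv,onz(n,uv,0).round(3))
E
```

```text
top [[279.120194   428.73876232]
 [-43.21014072 368.16983139]] [ 0.14384888  0.00800343 -0.9895673 ]
side [[452.76569663 153.78830205]
 [631.87786113 480.41162482]] [-0.12846984 -0.36970637 -0.92022426]
top (280, 420) [ 0.019 -0.002  0.   ]
side (455, 165) [0.011 0.03  0.   ]
side (330, 365) [0.481 0.342 0.   ]
top (135, 216) [0.486 0.344 0.   ]
top (422, 203) [ 0.514 -0.344  0.   ]
side (217, 107) [ 0.508 -0.347  0.   ]
```

View pics/ct.png

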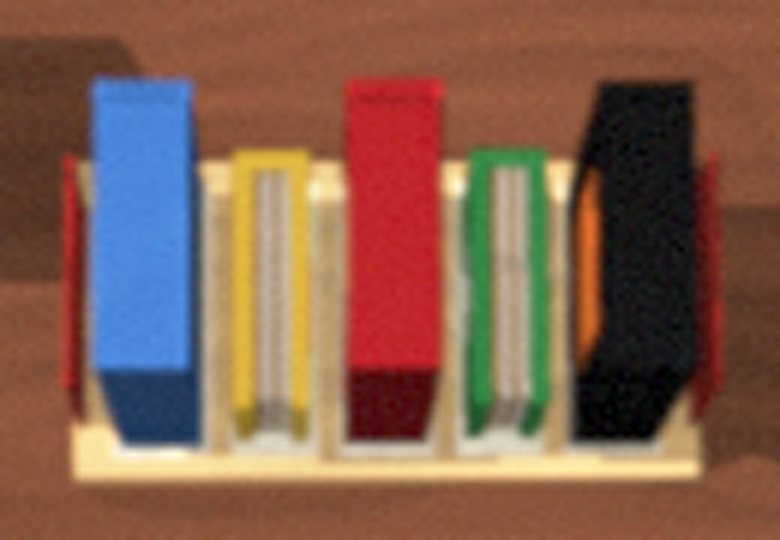

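```bash
python3 - <<'E'
from h import *
crop("side","pics/side0.png",150,130,280,285,4,"pics/cs1.png")
crop("side","pics/side0.png",275,315,385,410,6,"pics/trs.png")
crop("top","pics/top0.png",95,170,175,260,6,"pics/trt.png")
crop("top","pics/top0.png",365,155,480,250,6,"pics/mt.png")
E
```

```text
(no output)
```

View pics/cs1.png

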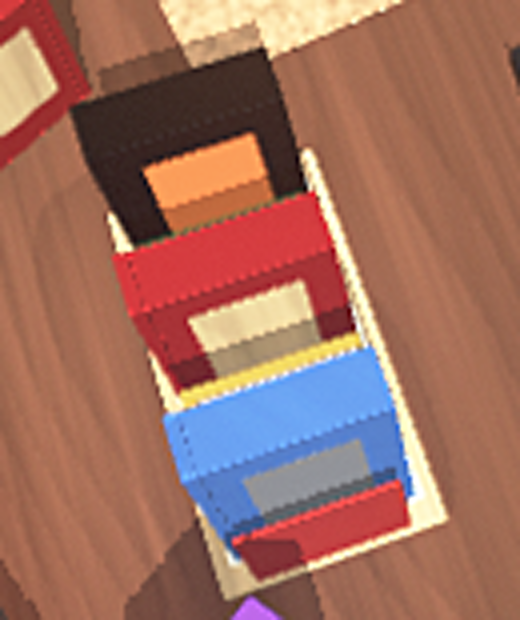

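View pics/trt.png

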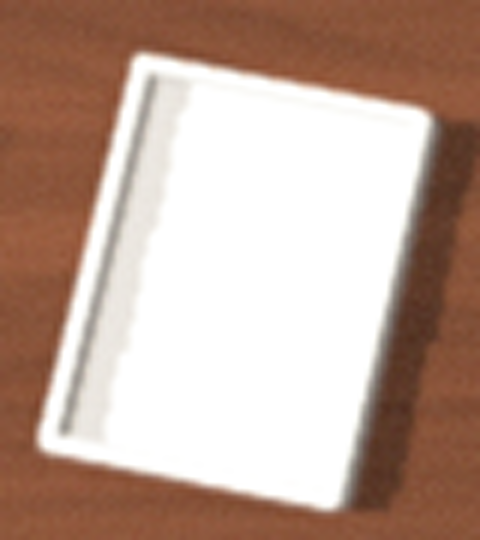

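View pics/trs.png

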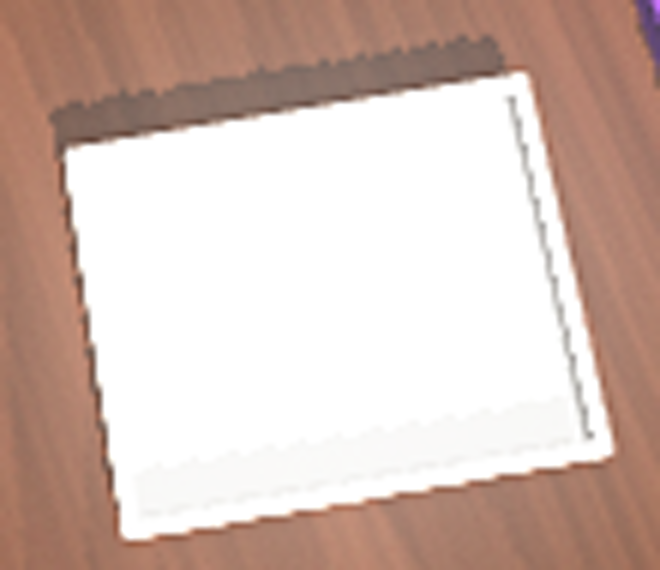

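View pics/mt.png

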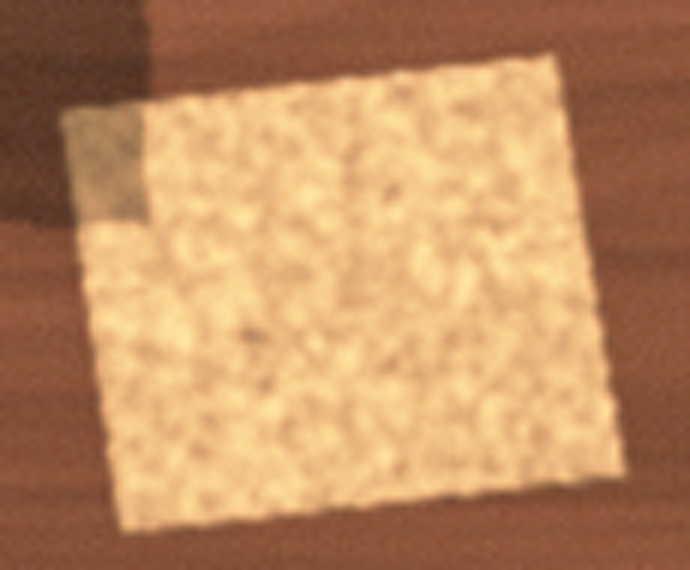

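```bash
cat > m.py <<'E'
from h import *
def cv(pts,k,x0,y0): return (np.array(pts,float)+.5)/k-.5+[x0,y0]
def quad(L,W): return np.array([[L/2,W/2],[L/2,-W/2],[-L/2,-W/2],[-L/2,W/2]])
# order +x+y, +x-y, -x-y, -x+y
def fit(obs,L,W,z0,freez=True,fz=None):
    q=quad(L,W)
    def r(p):
        c,s=np.cos(p[2]),np.sin(p[2]);P=np.c_[q@np.array([[c,s],[-s,c]])+p[:2],np.full(4,p[3] if freez else z0)]
        return np.concatenate([(proj(n,P)-o)[~np.isnan(o[:,0])].ravel() for n,o in obs.items()])
    s=least_squares(r,[.5,0,0,z0]);return s.x.round(4),np.degrees(s.x[2]).round(2),np.abs(s.fun).max().round(2)
E
python3 - <<'E'
from m import *
T=lambda p:cv(p,6,230,115);S=lambda p:cv(p,4,150,130)
nan=[np.nan]*2
D={"blue":({"top":T([(92,80),(192,80),(190,370),(95,370)]),"side":S([(183,480),(165,418),(375,348),(395,408)])},.105,.034,.158),
"red":({"top":T([(345,80),(443,80),(440,370),(348,370)]),"side":S([(135,315),(115,255),(315,193),(337,250)])},.105,.034,.158),
"black":({"top":T([(600,82),(693,82),(692,370),(595,370)]),"side":S([nan,(75,108),(265,48),nan])},.105,.034,.158),
"yellow":({"top":T([(232,150),(310,150),(305,413),(237,413)])},.1,.030,.08),
"board":({"top":T([nan,nan,(702,480),(74,480)]),"side":S([(227,602),nan,nan,(447,522)])},.13,.25,0.),
"tray":({"top":cv([(135,55),(435,112),(345,510),(40,450)],6,95,170),"side":cv([(125,540),(65,148),(525,72),(612,458)],6,275,315)},.158,.118,.022),
"mat":({"top":cv([(62,110),(555,57),(627,475),(122,530)],6,365,155)},.17,.2,.004)}
for k,(o,L,W,z) in D.items():
    if len(o)>1: print(k,fit(o,L,W,z), end=' ')
    print(k,"fixed",fit(o,L,W,z,False))
    for n,u in o.items():
        P=np.array([onz(n,x,z)[:2] for x in u]);print("  ",n,P.mean(0).round(4),np.linalg.norm(P-np.roll(P,-1,0),axis=1).round(4))
E
```

```text
blue (array([ 0.6015,  0.0526, -0.0052,  0.1526]), np.float64(-0.3), np.float64(0.65)) blue fixed (array([ 0.6008,  0.0535, -0.0048,  0.158 ]), np.float64(-0.27), np.float64(1.32))
   top [0.6004 0.0522] [0.0356 0.1054 0.0334 0.1054]
   side [0.6012 0.0548] [0.0322 0.1037 0.0321 0.1032]
red (array([ 0.6015, -0.0371, -0.011 ,  0.1521]), np.float64(-0.63), np.float64(0.74)) red fixed (array([ 0.6007, -0.0356, -0.0106,  0.158 ]), np.float64(-0.61), np.float64(1.2))
   top [ 0.6    -0.0368] [0.0349 0.1053 0.0323 0.1053]
   side [ 0.6014 -0.0342] [0.0345 0.1023 0.0338 0.1021]
black (array([ 0.6004, -0.126 , -0.0213,  0.1533]), np.float64(-1.22), np.float64(0.78)) black fixed (array([ 0.5995, -0.1248, -0.0195,  0.158 ]), np.float64(-1.12), np.float64(0.98))
   top [ 0.5992 -0.1254] [0.033  0.1045 0.034  0.1046]
   side [nan nan] [   nan 0.1015    nan    nan]
yellow fixed (array([ 0.5987,  0.0076, -0.0023,  0.08  ]), np.float64(-0.13), np.float64(0.99))
   top [0.5987 0.0076] [0.0297 0.1019 0.0256 0.102 ]
board (array([ 0.6018, -0.038 , -0.0025, -0.0039]), np.float64(-0.14), np.float64(0.59)) board fixed (array([ 0.6014, -0.0374, -0.0027,  0.    ]), np.float64(-0.15), np.float64(0.65))
   top [nan nan] [   nan    nan 0.2516    nan]
   side [nan nan] [   nan    nan    nan 0.1281]
tray (array([ 0.4829,  0.3404, -0.201 ,  0.0194]), np.float64(-11.52), np.float64(1.45)) tray fixed (array([ 0.483 ,  0.3401, -0.201 ,  0.022 ]), np.float64(-11.52), np.float64(1.59))
   top [0.4821 0.3389] [0.1221 0.1598 0.122  0.1596]
   side [0.4835 0.3407] [0.1195 0.1582 0.1203 0.1579]
mat fixed (array([ 0.5136, -0.3413,  0.108 ,  0.004 ]), np.float64(6.19), np.float64(0.24))
   top [ 0.5136 -0.3413] [0.1995 0.1698 0.2004 0.1699]
```

>>> arm_command --pt "0 0 0 -5 -7" --pt "0 0 0 -5 -7" --pt "0 0 0 -3 0" --pt "0 0 0 0 0" --force 25

```text
t: 0.5
tool_pos: [0.16, 0.6267, 0.3128]
tool_rot: [-0.001, -0.003, 1.0, -0.006]
ft_force: [-0.1, -0.2, 0.1]
width: 1.001
```

```bash
cat > go.py <<'E'
import sys,numpy as np
from h import Rm
from rig import manip
# usage: go.py x y z yawdeg
s=manip.state();p=np.array(s["tool_pos"]);A=Rm(s["tool_rot"])
yaw=np.degrees(np.arctan2(-A[0,1],A[1,1]));yaw=(yaw+90)%180-90
print("t",round(s["t"],2),"pos",p.round(4),"yaw(y-axis from +y)",yaw.round(2),"tilt",np.degrees(np.arccos(-A[2,2])).round(2),"F",np.round(s["ft_force"],1),"w",round(s["width"]*87,1))
a=[float(v) for v in sys.argv[1:]]
for i in range(0,len(a),4):
    d=A.T@(np.array(a[i:i+3])-p);print("to",a[i:i+4],"tool cm",(d*100).round(2),"spin",round(yaw-a[i+3],2))
E
python3 go.py .601 .053 .3 -.3
```

```text
t 0.5 pos [0.16   0.6267 0.3128] yaw(y-axis from +y) 0.29 tilt 0.75 F [-0.1 -0.2  0.1] w 87.1
to [0.601, 0.053, 0.3, -0.3] tool cm [-43.82 -57.57   1.89] spin 0.59
```

>>> arm_command --pt "0 -2.7 -3.6 0 0" --pt "0 -2.7 -3.6 0 0" --pt "0 -2.7 -3.6 0 0" --pt "0 -2.7 -3.6 0 0" --pt "0 -2.7 -3.6 0 0" --pt "0 -2.7 -3.6 0 0" --pt "0 -2.7 -3.6 0 0" --pt "0 -2.7 -3.6 0 0"

```text
t: 1.3
tool_pos: [0.3775, 0.3335, 0.3039]
tool_rot: [-0.007, -0.01, 1.0, -0.011]
ft_force: [0.8, 0.3, 0.4]
width: 1.003
```

>>> arm_command --pt "0 -2.7 -3.6 0 0" --pt "0 -2.7 -3.6 0 0" --pt "0 -2.7 -3.6 0 0" --pt "0 -2.7 -3.6 0 0" --pt "0 -2.7 -3.6 0 0" --pt "0 0 0 0 0" --pt "0 0 0 0 0"

```text
t: 2.0
tool_pos: [0.5202, 0.1375, 0.2972]
tool_rot: [-0.011, -0.002, 1.0, -0.015]
ft_force: [0.5, 0.5, -0.5]
width: 0.999
```

```bash
python3 go.py .601 .053 .3 -.3
```

```text
t 2.0 pos [0.5202 0.1375 0.2972] yaw(y-axis from +y) 0.3 tilt 2.15 F [ 0.5  0.5 -0.5] w 86.9
to [0.601, 0.053, 0.3, -0.3] tool cm [-8.03 -8.5  -0.2 ] spin 0.6
```

>>> arm_command --pt "0 0 0 0 0" --pt "0 0 0 0 0" --pt "0 0 0 0 0"

```text
t: 2.3
tool_pos: [0.5183, 0.1398, 0.2955]
tool_rot: [-0.013, -0.004, 1.0, -0.015]
ft_force: [0.4, -0.2, 0.2]
width: 0.999
```

```bash
cat >> go.py <<'E'
print("tool z xy (deg)",np.degrees(A[:2,2]).round(2))
E
for i in 1 2 3; do python3 go.py; done
```

```text
t 2.3 pos [0.5183 0.1398 0.2955] yaw(y-axis from +y) 0.5 tilt 2.27 F [ 0.4 -0.2  0.2] w 86.9
tool z xy (deg) [-1.45 -1.75]
t 2.3 pos [0.5183 0.1398 0.2955] yaw(y-axis from +y) 0.5 tilt 2.27 F [ 0.4 -0.2  0.2] w 86.9
tool z xy (deg) [-1.45 -1.75]
t 2.3 pos [0.5183 0.1398 0.2955] yaw(y-axis from +y) 0.5 tilt 2.27 F [ 0.4 -0.2  0.2] w 86.9
tool z xy (deg) [-1.45 -1.75]
```

>>> arm_command --pt "0 -2 -2 0 0" --pt "0 -2 -2 0 0" --pt "0 -2 -2 0 0" --pt "0 0 0 0 0" --pt "0 0 0 0 0"

```text
t: 2.8
tool_pos: [0.5786, 0.0873, 0.2956]
tool_rot: [-0.013, -0.012, 1.0, -0.014]
ft_force: [0.0, 0.5, -0.2]
width: 0.998
```

```bash
python3 go.py .601 .053 .3 -.3
```

```text
t 2.8 pos [0.5786 0.0873 0.2956] yaw(y-axis from +y) 1.35 tilt 2.16 F [ 0.   0.5 -0.2] w 86.8
to [0.601, 0.053, 0.3, -0.3] tool cm [-2.15 -3.49 -0.41] spin 1.65
tool z xy (deg) [-1.47 -1.58]
```

>>> arm_command --pt "0 2.7 3.6 0 0" --pt "0 2.7 3.6 0 0" --pt "0 2.7 3.6 0 0" --pt "0 2.7 3.6 0 0"

```text
t: 3.2
tool_pos: [0.4642, 0.2304, 0.2937]
tool_rot: [-0.012, -0.008, 1.0, -0.015]
ft_force: [-0.6, 1.4, 0.2]
width: 1.0
```

```bash
python3 go.py
```

```text
t 3.2 pos [0.4642 0.2304 0.2937] yaw(y-axis from +y) 0.93 tilt 2.21 F [-0.6  1.4  0.2] w 87.0
tool z xy (deg) [-1.4 -1.7]
```

>>> arm_command --pt "0 0 0 0 0"

```text
t: 3.3
tool_pos: [0.4583, 0.2387, 0.2938]
tool_rot: [-0.013, -0.015, 1.0, -0.013]
ft_force: [0.2, 0.6, -0.3]
width: 0.998
```

```bash
python3 go.py
```

```text
t 3.3 pos [0.4583 0.2387 0.2938] yaw(y-axis from +y) 1.78 tilt 2.15 F [ 0.2  0.6 -0.3] w 86.8
tool z xy (deg) [-1.52 -1.51]
```

>>> arm_command --pt "0 0 0 0 0" --pt "0 0 0 0 0" --pt "0 0 0 0 0" --pt "0 0 0 0 0" --pt "0 0 0 0 0" --pt "0 0 0 0 0" --pt "0 0 0 0 0" --pt "0 0 0 0 0"

```text
t: 4.1
tool_pos: [0.4584, 0.2375, 0.2943]
tool_rot: [-0.013, -0.015, 1.0, -0.013]
ft_force: [-0.4, 0.4, -0.2]
width: 0.998
```

```bash
python3 go.py
```

```text
t 4.1 pos [0.4584 0.2375 0.2943] yaw(y-axis from +y) 1.73 tilt 2.11 F [-0.4  0.4 -0.2] w 86.8
tool z xy (deg) [-1.47 -1.52]
```

>>> arm_command --pt "0 0 0 0 0" --pt "0 0 0 0 0" --pt "0 0 0 0 0" --pt "0 0 0 0 0" --pt "0 0 0 0 0" --pt "0 0 0 0 0" --pt "0 0 0 0 0" --pt "0 0 0 0 0"

```text
t: 4.9
tool_pos: [0.4584, 0.2375, 0.2942]
tool_rot: [-0.013, -0.015, 1.0, -0.013]
ft_force: [0.1, 0.9, -0.3]
width: 0.998
```

```bash
python3 go.py
```

```text
t 4.9 pos [0.4584 0.2375 0.2942] yaw(y-axis from +y) 1.73 tilt 2.12 F [ 0.1  0.9 -0.3] w 86.8
tool z xy (deg) [-1.47 -1.52]
```

>>> arm_command --pt "0 0 5 0 0" --pt "0 0 5 0 0" --pt "0 0 -5 0 0" --pt "0 0 -5 0 0" --pt "0 0 5 0 0" --pt "0 0 -5 0 0" --pt "0 0 0 0 0" --pt "0 0 0 0 0"

```text
t: 5.7
tool_pos: [0.4571, 0.2518, 0.2833]
tool_rot: [-0.019, -0.015, 0.999, -0.02]
ft_force: [-0.1, 1.3, -0.5]
width: 1.0
```

```bash
python3 go.py
```

```text
t 5.7 pos [0.4571 0.2518 0.2833] yaw(y-axis from +y) 1.75 tilt 3.22 F [-0.1  1.3 -0.5] w 87.0
tool z xy (deg) [-2.17 -2.37]
```

>>> arm_command --pt "0 -5 0 0 0" --pt "0 -5 0 0 0" --pt "0 5 0 0 0" --pt "0 5 0 0 0" --pt "0 -5 0 0 0" --pt "0 5 0 0 0" --pt "0 0 0 0 0" --pt "0 0 0 0 0"

```text
t: 6.5
tool_pos: [0.4649, 0.2495, 0.2364]
tool_rot: [-0.053, -0.015, 0.997, -0.053]
ft_force: [0.6, -0.0, 0.2]
width: 0.998
```

```bash
python3 go.py
```

```text
t 6.5 pos [0.4649 0.2495 0.2364] yaw(y-axis from +y) 2.06 tilt 8.62 F [ 0.6 -0.   0.2] w 86.8
tool z xy (deg) [-6.01 -6.13]
```

>>> arm_command --pt "0 0 0 -5 0" --pt "0 0 0 -5 0" --pt "0 0 0 5 0" --pt "0 0 0 5 0" --pt "0 0 0 -5 0" --pt "0 0 0 5 0" --pt "0 0 0 0 0" --pt "0 0 0 0 0"

```text
t: 7.3
tool_pos: [0.4592, 0.2439, 0.2549]
tool_rot: [-0.066, -0.013, 0.996, -0.058]
ft_force: [0.5, -0.3, 1.0]
width: 0.999
```

```bash
python3 go.py
```

```text
t 7.3 pos [0.4592 0.2439 0.2549] yaw(y-axis from +y) 1.9 tilt 10.08 F [ 0.5 -0.3  1. ] w 86.9
tool z xy (deg) [-7.42 -6.74]
```

>>> arm_command --pt "0 0 0 0 8" --pt "0 0 0 0 8" --pt "0 0 0 0 -8" --pt "0 0 0 0 -8" --pt "0 0 0 0 0" --pt "0 0 0 0 0"

```text
t: 7.9
tool_pos: [0.469, 0.2494, 0.2738]
tool_rot: [-0.051, -0.008, 0.997, -0.049]
ft_force: [0.7, 0.8, 0.1]
width: 1.0
```

```bash
python3 go.py
```

```text
t 7.9 pos [0.469  0.2494 0.2738] yaw(y-axis from +y) 1.21 tilt 8.09 F [0.7 0.8 0.1] w 87.0
tool z xy (deg) [-5.78 -5.62]
```

```bash
python3 -c "
from rig import manip;import numpy as np
s=manip.state();print(np.round(s['joints'],3),np.round(s['joint_vel'],3))"
```

```text
[-0.827  0.157  0.305  1.492 -0.012  1.637  1.064] [-0.001 -0.013  0.003 -0.035 -0.001  0.006  0.007]
```

>>> arm_command --pt "0 0 0 -1 0" --pt "0 0 0 -1 0" --pt "0 0 0 -1 0" --pt "0 0 0 -1 0" --pt "0 0 0 0 0"

```text
t: 8.4
tool_pos: [0.4749, 0.2545, 0.3205]
tool_rot: [-0.048, -0.005, 0.998, -0.047]
ft_force: [0.5, -0.4, -0.7]
width: 1.007
```

```bash
python3 go.py; python3 -c "
from rig import manip;import numpy as np
s=manip.state();print(np.round(s['joints'],3),np.round(s['joint_vel'],3))"
```

```text
t 8.4 pos [0.4749 0.2545 0.3205] yaw(y-axis from +y) 0.85 tilt 7.72 F [ 0.5 -0.4 -0.7] w 87.6
tool z xy (deg) [-5.46 -5.42]
[-0.827  0.166  0.309  1.39  -0.015  1.724  1.061] [ 0.     0.007 -0.     0.013  0.002 -0.002 -0.006]
```

>>> arm_command --pt "0 2.5 0 0 0" --pt "0 2.5 0 0 0" --pt "0 0 0 0 0"

```text
t: 8.7
tool_pos: [0.4243, 0.2542, 0.3249]
tool_rot: [-0.048, -0.004, 0.998, -0.048]
ft_force: [0.2, 0.8, 0.3]
width: 0.998
```

```bash
python3 go.py; python3 -c "
from rig import manip;import numpy as np
s=manip.state();print(np.round(s['joints'],3),np.round(s['joint_vel'],3))"
```

```text
t 8.7 pos [0.4243 0.2542 0.3249] yaw(y-axis from +y) 0.74 tilt 7.8 F [0.2 0.8 0.3] w 86.8
tool z xy (deg) [-5.5  -5.49]
[-0.873  0.068  0.278  1.484  0.007  1.726  0.986] [ 0.015  0.033  0.026 -0.019  0.015 -0.031  0.013]
```

>>> arm_command --pt "0 -2.5 0 0 0" --pt "0 -2.5 0 0 0" --pt "0 0 0 0 0"

```text
t: 9.0
tool_pos: [0.4756, 0.2547, 0.32]
tool_rot: [-0.048, -0.005, 0.998, -0.048]
ft_force: [0.3, 0.3, -0.1]
width: 1.004
```

```bash
python3 go.py; python3 -c "
from rig import manip;import numpy as np
s=manip.state();print(np.round(s['joints'],3),np.round(s['joint_vel'],3))"
```

```text
t 9.0 pos [0.4756 0.2547 0.32  ] yaw(y-axis from +y) 0.86 tilt 7.72 F [ 0.3  0.3 -0.1] w 87.4
tool z xy (deg) [-5.42 -5.46]
[-0.83   0.167  0.313  1.39  -0.016  1.723  1.062] [-0.009 -0.027 -0.023  0.018 -0.013  0.03  -0.01 ]
```

>>> arm_command --pt "0 5 0 0 0" --pt "0 5 0 0 0" --pt "0 -5 0 0 0" --pt "0 -5 0 0 0" --pt "0 0 0 0 0"

```text
t: 9.5
tool_pos: [0.4681, 0.2519, 0.3169]
tool_rot: [-0.052, -0.007, 0.997, -0.048]
ft_force: [-0.7, -0.3, -0.7]
width: 1.0
```

```bash
python3 go.py
```

```text
t 9.5 pos [0.4681 0.2519 0.3169] yaw(y-axis from +y) 1.04 tilt 8.09 F [-0.7 -0.3 -0.7] w 87.0
tool z xy (deg) [-5.86 -5.53]
```

>>> arm_command --pt "0 0 0 -5 0" --pt "0 0 0 -5 0" --pt "0 0 0 0 0" --pt "0 0 0 2.5 0" --pt "0 0 0 2.5 0" --pt "0 0 0 2.5 0" --pt "0 0 0 2.5 0" --pt "0 0 0 0 0"

```text
t: 10.3
tool_pos: [0.462, 0.2486, 0.3093]
tool_rot: [-0.059, -0.005, 0.997, -0.053]
ft_force: [-0.6, -0.4, 0.1]
width: 0.997
```

```bash
python3 go.py
```

```text
t 10.3 pos [0.462  0.2486 0.3093] yaw(y-axis from +y) 0.88 tilt 9.13 F [-0.6 -0.4  0.1] w 86.7
tool z xy (deg) [-6.74 -6.1 ]
```

>>> arm_command --pt "0 0 0 0 8" --pt "0 0 0 0 8" --pt "0 0 0 0 -8" --pt "0 0 0 0 -8" --pt "0 0 0 0 0" --pt "0 0 0 0 0"

```text
t: 10.9
tool_pos: [0.4617, 0.2501, 0.3141]
tool_rot: [-0.058, -0.0, 0.997, -0.052]
ft_force: [-0.2, 0.3, 0.7]
width: 0.997
```

```bash
python3 go.py
```

```text
t 10.9 pos [0.4617 0.2501 0.3141] yaw(y-axis from +y) 0.39 tilt 8.98 F [-0.2  0.3  0.7] w 86.8
tool z xy (deg) [-6.63 -6.  ]
```

>>> arm_command --pt "0 0 0 5 0" --pt "0 0 0 5 0" --pt "0 0 0 0 0" --pt "0 0 0 0 0"

```text
t: 11.3
tool_pos: [0.4516, 0.2407, 0.2166]
tool_rot: [-0.055, 0.005, 0.997, -0.051]
ft_force: [0.8, -0.0, 2.1]
width: 1.001
```

```bash
python3 go.py
```

```text
t 11.3 pos [0.4516 0.2407 0.2166] yaw(y-axis from +y) -0.19 tilt 8.65 F [ 0.8 -0.   2.1] w 87.1
tool z xy (deg) [-6.37 -5.81]
```

>>> arm_command --pt "0 0 0 -2.5 0" --pt "0 0 0 -2.5 0" --pt "0 0 0 -2.5 0" --pt "0 0 0 -2.5 0" --pt "0 0 0 0 0"

```text
t: 11.8
tool_pos: [0.4681, 0.2549, 0.3342]
tool_rot: [-0.047, 0.007, 0.998, -0.046]
ft_force: [1.0, 0.8, 0.6]
width: 1.003
```

```bash
python3 go.py
```

```text
t 11.8 pos [0.4681 0.2549 0.3342] yaw(y-axis from +y) -0.56 tilt 7.59 F [1.  0.8 0.6] w 87.2
tool z xy (deg) [-5.47 -5.24]
```

>>> arm_command --pt "0 -5 0 0 0" --pt "0 -5 0 0 0" --pt "0 0 0 0 0" --pt "0 0 0 0 0"

```text
t: 12.2
tool_pos: [0.5704, 0.2573, 0.332]
tool_rot: [-0.043, 0.006, 0.998, -0.043]
ft_force: [-0.3, -0.1, -0.6]
width: 1.003
```

```bash
python3 go.py
```

```text
t 12.2 pos [0.5704 0.2573 0.332 ] yaw(y-axis from +y) -0.45 tilt 6.98 F [-0.3 -0.1 -0.6] w 87.3
tool z xy (deg) [-4.91 -4.95]
```

>>> arm_command --pt "0 5 0 0 0" --pt "0 5 0 0 0" --pt "0 0 0 0 0" --pt "0 0 0 0 0"

```text
t: 12.6
tool_pos: [0.4668, 0.2603, 0.339]
tool_rot: [-0.044, 0.006, 0.998, -0.045]
ft_force: [0.2, 0.1, 0.3]
width: 1.002
```

```bash
python3 go.py
```

```text
t 12.6 pos [0.4668 0.2603 0.339 ] yaw(y-axis from +y) -0.41 tilt 7.24 F [0.2 0.1 0.3] w 87.2
tool z xy (deg) [-5.06 -5.15]
```

>>> arm_command --pt "0 0 0 5 0" --pt "0 0 0 5 0" --pt "0 0 0 0 0" --pt "0 0 0 0 0"

```text
t: 13.0
tool_pos: [0.4611, 0.2527, 0.2446]
tool_rot: [-0.039, 0.006, 0.998, -0.041]
ft_force: [-1.2, 0.4, 1.1]
width: 1.001
```

>>> arm_command --pt "0 0 0 -2.5 0" --pt "0 0 0 -2.5 0" --pt "0 0 0 -2.5 0" --pt "0 0 0 -2.5 0" --pt "0 0 0 0 0"

```text
t: 13.5
tool_pos: [0.4761, 0.2639, 0.3647]
tool_rot: [-0.029, 0.007, 0.999, -0.035]
ft_force: [0.1, -0.1, -0.4]
width: 1.003
```

```bash
python3 go.py
```

```text
t 13.5 pos [0.4761 0.2639 0.3647] yaw(y-axis from +y) -0.73 tilt 5.23 F [ 0.1 -0.1 -0.4] w 87.2
tool z xy (deg) [-3.35 -4.  ]
```

>>> arm_command --pt "0 0 0 5 0" --pt "0 0 0 5 0" --pt "0 0 0 0 0" --pt "0 0 0 0 0"

```text
t: 13.9
tool_pos: [0.4774, 0.26, 0.2753]
tool_rot: [-0.02, 0.008, 0.999, -0.03]
ft_force: [0.3, 0.5, 1.7]
width: 1.0
```

>>> arm_command --pt "0 0 0 -1.2 0" --pt "0 0 0 -1.2 0" --pt "0 0 0 -1.2 0" --pt "0 0 0 -1.2 0" --pt "0 0 0 -1.2 0" --pt "0 0 0 -1.2 0" --pt "0 0 0 -1.2 0" --pt "0 0 0 0 0"

```text
t: 14.7
tool_pos: [0.4892, 0.2707, 0.3914]
tool_rot: [-0.004, 0.008, 1.0, -0.019]
ft_force: [0.6, 0.2, 0.0]
width: 1.002
```

```bash
python3 go.py
```

```text
t 14.7 pos [0.4892 0.2707 0.3914] yaw(y-axis from +y) -0.9 tilt 2.22 F [0.6 0.2 0. ] w 87.2
tool z xy (deg) [-0.53 -2.16]
```

>>> arm_command --pt "0 0 0 5 0" --pt "0 0 0 0 0" --pt "0 0 0 -1.2 0" --pt "0 0 0 -1.2 0" --pt "0 0 0 -1.2 0" --pt "0 0 0 -1.2 0" --pt "0 0 0 0 0"

```text
t: 15.4
tool_pos: [0.494, 0.2743, 0.4122]
tool_rot: [0.007, 0.007, 1.0, -0.012]
ft_force: [-0.4, 0.3, 0.1]
width: 0.998
```

```bash
python3 go.py
```

```text
t 15.4 pos [0.494  0.2743 0.4122] yaw(y-axis from +y) -0.85 tilt 1.53 F [-0.4  0.3  0.1] w 86.8
tool z xy (deg) [ 0.75 -1.33]
```

```bash
python3 go.py .601 .053 .32 -.3
```

```text
t 15.4 pos [0.494  0.2743 0.4122] yaw(y-axis from +y) -0.85 tilt 1.53 F [-0.4  0.3  0.1] w 86.8
to [0.601, 0.053, 0.32, -0.3] tool cm [-10.9  -21.75   9.87] spin -0.55
tool z xy (deg) [ 0.75 -1.33]
```

>>> arm_command --pt "0 -1 -2 0.5 0" --pt "0 -1 -2 0.5 0" --pt "0 -1 -2 0.5 0" --pt "0 -1 -2 0.5 0" --pt "0 -1 -2 0.5 0" --pt "0 -1 -2 0.5 0" --pt "0 -1 -2 0.5 0" --pt "0 -1 -2 0.5 0"

```text
t: 16.2
tool_pos: [0.5832, 0.1169, 0.4015]
tool_rot: [0.024, 0.001, 1.0, -0.003]
ft_force: [-0.2, 0.2, 0.1]
width: 1.001
```

>>> arm_command --pt "0 -1 -2 1.3 0" --pt "0 -1 -2 1.3 0" --pt "0 0 0 0 0" --pt "0 0 0 0 0"

```text
t: 16.6
tool_pos: [0.6099, 0.0724, 0.3865]
tool_rot: [0.032, 0.003, 0.999, -0.003]
ft_force: [-0.8, -0.4, -0.2]
width: 1.001
```

```bash
python3 go.py .601 .053 .32 -.3
```

```text
t 16.6 pos [0.6099 0.0724 0.3865] yaw(y-axis from +y) -0.41 tilt 3.65 F [-0.8 -0.4 -0.2] w 87.1
to [0.601, 0.053, 0.32, -0.3] tool cm [ 1.3  -1.91  6.6 ] spin -0.11
tool z xy (deg) [ 3.63 -0.35]
```

>>> arm_command --pt "0 1.3 -1.9 0 0" --pt "0 0 0 0 0" --pt "0 0 0 2 0" --pt "0 0 0 0 0" --pt "0 0 0 2 0" --pt "0 0 0 0 0" --pt "0 0 0 2 0" --pt "0 0 0 0 0"

```text
t: 17.4
tool_pos: [0.6045, 0.0656, 0.339]
tool_rot: [0.04, -0.004, 0.999, 0.001]
ft_force: [0.3, 0.1, -0.6]
width: 1.0
```

```bash
python3 go.py .601 .053 .25 -.3
```

```text
t 17.4 pos [0.6045 0.0656 0.339 ] yaw(y-axis from +y) 0.47 tilt 4.63 F [ 0.3  0.1 -0.6] w 87.0
to [0.601, 0.053, 0.25, -0.3] tool cm [ 1.08 -1.27  8.84] spin 0.77
tool z xy (deg) [4.62 0.15]
```

>>> arm_command --pt "0 0 0 4 0" --pt "0 0 0 0 0" --pt "0 0 0 0 0"

```text
t: 17.7
tool_pos: [0.6098, 0.0679, 0.3054]
tool_rot: [0.044, -0.005, 0.999, 0.002]
ft_force: [0.3, -0.0, 1.1]
width: 0.998
```

```bash
python3 go.py .601 .053 .25 -.3
```

```text
t 17.7 pos [0.6098 0.0679 0.3054] yaw(y-axis from +y) 0.62 tilt 5.03 F [ 0.3 -0.   1.1] w 86.9
to [0.601, 0.053, 0.25, -0.3] tool cm [ 1.38 -1.5   5.44] spin 0.92
tool z xy (deg) [5.02 0.3 ]
```

>>> arm_command --pt "0 0 0 0.2 0" --pt "0 0 0 0.2 0" --pt "0 0 0 0.2 0" --pt "0 0 0 0.2 0" --pt "0 0 0 0.2 0" --pt "0 0 0 0 0" --pt "0 0 0 0 0"

```text
t: 18.4
tool_pos: [0.6143, 0.0686, 0.3035]
tool_rot: [0.049, -0.006, 0.999, 0.004]
ft_force: [1.1, -1.2, 0.0]
width: 1.001
```

```bash
python3 go.py .601 .053 .25 -.3
```

```text
t 18.4 pos [0.6143 0.0686 0.3035] yaw(y-axis from +y) 0.65 tilt 5.68 F [ 1.1 -1.2  0. ] w 87.1
to [0.601, 0.053, 0.25, -0.3] tool cm [ 1.87 -1.58  5.18] spin 0.95
tool z xy (deg) [5.65 0.45]
```

>>> arm_command --pt "0 1.5 -1.2 0 -0.7" --pt "0 -5 0 0 0" --pt "0 -5 0 0 0" --pt "0 5 0 0 0" --pt "0 5 0 0 0" --pt "0 0 0 0 0" --pt "0 0 0 0 0"

```text
t: 19.1
tool_pos: [0.5994, 0.0571, 0.2643]
tool_rot: [0.02, -0.013, 1.0, -0.014]
ft_force: [-0.0, 0.2, 0.6]
width: 1.005
```

```bash
python3 go.py .601 .053 .25 -.3
```

```text
t 19.1 pos [0.5994 0.0571 0.2643] yaw(y-axis from +y) 1.43 tilt 2.82 F [-0.   0.2  0.6] w 87.4
to [0.601, 0.053, 0.25, -0.3] tool cm [-0.09 -0.37  1.44] spin 1.73
tool z xy (deg) [ 2.35 -1.56]
```

>>> arm_command --pt "0 -5 0 0 0" --pt "0 5 0 0 0" --pt "0 0 0 0 0" --pt "0 0 0 0 0"

```text
t: 19.5
tool_pos: [0.6064, 0.0586, 0.2342]
tool_rot: [-0.003, -0.014, 0.999, -0.029]
ft_force: [0.5, 0.6, 0.4]
width: 0.996
```

```bash
python3 go.py .601 .053 .25 -.3
```

```text
t 19.5 pos [0.6064 0.0586 0.2342] yaw(y-axis from +y) 1.58 tilt 3.35 F [0.5 0.6 0.4] w 86.6
to [0.601, 0.053, 0.25, -0.3] tool cm [ 0.57 -0.64 -1.54] spin 1.88
tool z xy (deg) [-0.27 -3.33]
```

>>> arm_command --pt "0 0 0 -3 0" --pt "0 0 0 -3 0" --pt "0 0 0 0 0"

```text
t: 19.8
tool_pos: [0.6075, 0.0611, 0.3012]
tool_rot: [0.0, -0.013, 1.0, -0.027]
ft_force: [0.5, -0.6, 1.0]
width: 0.998
```

```bash
python3 go.py
```

```text
t 19.8 pos [0.6075 0.0611 0.3012] yaw(y-axis from +y) 1.48 tilt 3.13 F [ 0.5 -0.6  1. ] w 86.8
tool z xy (deg) [ 0.09 -3.13]
```

>>> arm_command --pt "0 0 -5 0 0" --pt "0 0 5 0 0" --pt "0 0 0 0 0" --pt "0 0 0 0 0"

```text
t: 20.2
tool_pos: [0.6111, 0.0483, 0.314]
tool_rot: [0.012, -0.01, 1.0, -0.023]
ft_force: [-0.4, -0.9, -0.5]
width: 1.001
```

```bash
python3 go.py;python3 -c "
from rig import manip;import numpy as np
s=manip.state();print(np.round(s['joints'],3),np.round(s['joint_torque'],2))"
```

```text
t 20.2 pos [0.6111 0.0483 0.314 ] yaw(y-axis from +y) 1.07 tilt 2.97 F [-0.4 -0.9 -0.5] w 87.1
tool z xy (deg) [ 1.37 -2.64]
[-0.609  0.21   0.554  1.369 -0.062  1.572  1.523] [-2.730e+00 -3.589e+01  1.010e+00 -3.119e+01 -1.300e-01 -6.000e-02
 -1.000e-02]
```

>>> arm_command --pt "0 0 5 0 0" --pt "0 0 -5 0 0" --pt "0 0 0 0 0" --pt "0 0 0 0 0"

```text
t: 20.6
tool_pos: [0.6119, 0.0615, 0.3197]
tool_rot: [0.018, -0.012, 1.0, -0.018]
ft_force: [-1.0, 1.7, -0.3]
width: 1.0
```

```bash
python3 go.py
```

```text
t 20.6 pos [0.6119 0.0615 0.3197] yaw(y-axis from +y) 1.39 tilt 2.92 F [-1.   1.7 -0.3] w 87.0
tool z xy (deg) [ 2.05 -2.08]
```

>>> arm_command --pt "0 0 0 0 8" --pt "0 0 0 0 -8" --pt "0 0 0 0 0" --pt "0 0 0 0 0"

```text
t: 21.0
tool_pos: [0.6123, 0.0594, 0.3241]
tool_rot: [0.021, -0.007, 1.0, -0.017]
ft_force: [-0.4, 0.2, 0.0]
width: 1.002
```

```bash
python3 go.py
```

```text
t 21.0 pos [0.6123 0.0594 0.3241] yaw(y-axis from +y) 0.77 tilt 3.11 F [-0.4  0.2  0. ] w 87.2
tool z xy (deg) [ 2.44 -1.92]
```

>>> arm_command --pt "0 0 0 0 -8" --pt "0 0 0 0 8" --pt "0 0 0 0 0" --pt "0 0 0 0 0"

```text
t: 21.4
tool_pos: [0.6125, 0.0588, 0.3255]
tool_rot: [0.022, -0.007, 1.0, -0.016]
ft_force: [0.4, 0.2, 0.4]
width: 1.001
```

```bash
python3 go.py
```

```text
t 21.4 pos [0.6125 0.0588 0.3255] yaw(y-axis from +y) 0.74 tilt 3.17 F [0.4 0.2 0.4] w 87.1
tool z xy (deg) [ 2.56 -1.86]
```

```bash
python3 go.py .601 .053 .20 -.3 .601 .053 .115 -.3
```

```text
t 21.4 pos [0.6125 0.0588 0.3255] yaw(y-axis from +y) 0.74 tilt 3.17 F [0.4 0.2 0.4] w 87.1
to [0.601, 0.053, 0.2, -0.3] tool cm [ 1.71 -0.15 12.5 ] spin 1.04
to [0.601, 0.053, 0.115, -0.3] tool cm [ 2.09  0.14 20.99] spin 1.04
tool z xy (deg) [ 2.56 -1.86]
```

>>> arm_command --pt "0 1 0 4 0" --pt "0 0.5 -0.5 4 1" --pt "0 0 0 3 0" --pt "0 0 0 0 0" --pt "0 0 0 0 0"

```text
t: 21.9
tool_pos: [0.6039, 0.0499, 0.2147]
tool_rot: [0.025, -0.001, 1.0, -0.016]
ft_force: [-0.2, 1.3, 0.4]
width: 1.005
```

```bash
python3 go.py .601 .053 .115 -.3
```

```text
t 21.9 pos [0.6039 0.0499 0.2147] yaw(y-axis from +y) 0.03 tilt 3.39 F [-0.2  1.3  0.4] w 87.4
to [0.601, 0.053, 0.115, -0.3] tool cm [0.79 0.62 9.93] spin 0.33
tool z xy (deg) [ 2.87 -1.79]
```

>>> arm_command --pt "0 0.3 0.2 4 0.3" --pt "0 0.3 0.2 4 0" --pt "0 0 0 0 0" --pt "0 0 0 0 0"

```text
t: 22.3
tool_pos: [0.6089, 0.0529, 0.1427]
tool_rot: [0.032, 0.001, 0.999, -0.014]
ft_force: [0.0, 0.1, 0.9]
width: 1.001
```

```bash
python3 go.py .601 .053 .115 -.3; python3 - <<'E'
from rig import manip;import cv2
c=manip.read_camera("side");im=c["img"][:,:,::-1];cv2.imwrite("pics/s1.png",cv2.resize(im[100:300,120:320],None,fx=3,fy=3))
c=manip.read_camera("top");im=c["img"][:,:,::-1];cv2.imwrite("pics/t1.png",cv2.resize(im[90:240,200:380],None,fx=4,fy=4))
E
```

```text
t 22.3 pos [0.6089 0.0529 0.1427] yaw(y-axis from +y) -0.13 tilt 4.03 F [0.  0.1 0.9] w 87.1
to [0.601, 0.053, 0.115, -0.3] tool cm [0.96 0.09 2.71] spin 0.17
tool z xy (deg) [ 3.69 -1.61]
```

View pics/s1.png

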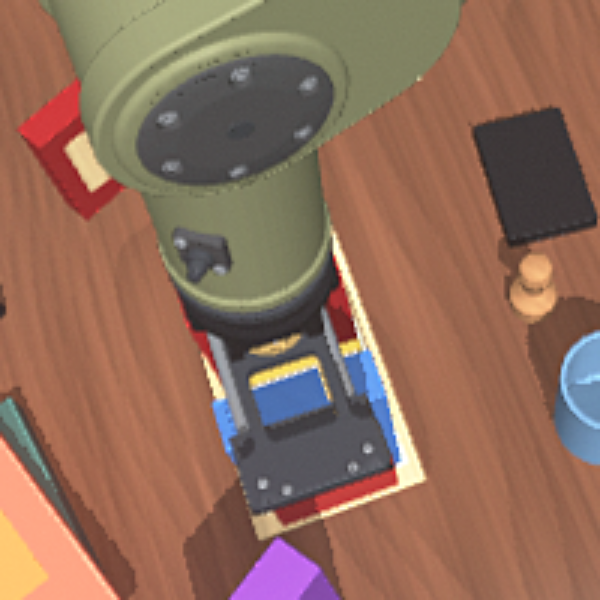

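View pics/t1.png

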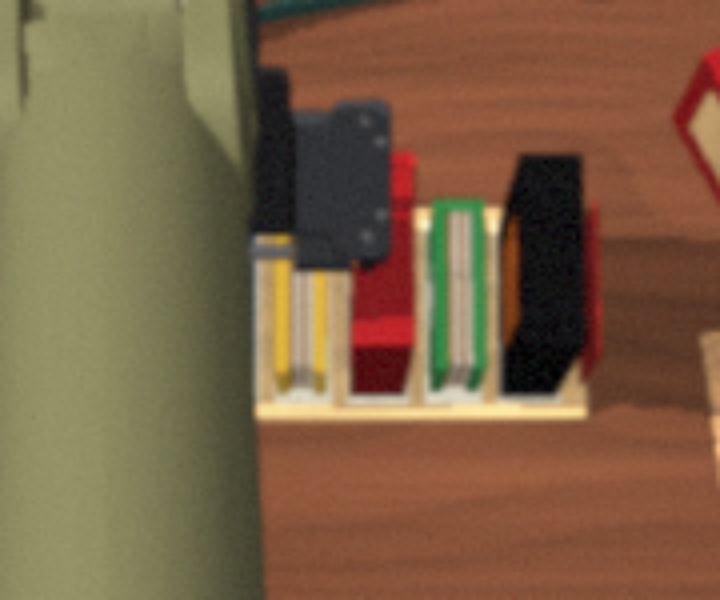

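>>> arm_command --pt "0 1 0.1 3.2 0" --pt "0 0 0 0 0" --pt "0 0 0 0 0"

```text
t: 22.7
tool_pos: [0.6064, 0.0538, 0.1178]
tool_rot: [0.038, 0.001, 0.999, -0.012]
ft_force: [0.4, -0.0, 1.1]
width: 0.998
```

```bash
python3 go.py .601 .053 .115 -.3
```

```text
t 22.7 pos [0.6064 0.0538 0.1178] yaw(y-axis from +y) -0.13 tilt 4.61 F [ 0.4 -0.   1.1] w 86.9
to [0.601, 0.053, 0.115, -0.3] tool cm [ 0.56 -0.07  0.24] spin 0.17
tool z xy (deg) [ 4.37 -1.43]
```

>>> arm_command --pt "1 0 0 0 0" --pt "1 0 0 0 0" --pt "1 0 0 0 0" --pt "1 0 0 0 0" --pt "1 0 0 0 0" --pt "1 0 0 0 0" --pt "1 0 0 0 0" --pt "1 0 0 0 0" --force 25

```text
t: 23.5
tool_pos: [0.6107, 0.054, 0.1241]
tool_rot: [0.042, 0.001, 0.999, -0.012]
ft_force: [-0.2, 0.7, 0.3]
width: 0.355
```

```bash
python3 go.py
```

```text
t 23.5 pos [0.6107 0.054  0.1241] yaw(y-axis from +y) -0.14 tilt 5.03 F [-0.2  0.7  0.3] w 30.9
tool z xy (deg) [ 4.85 -1.32]
```

>>> arm_command --pt "1 0 0 -2 0" --pt "1 0 0 0 0" --pt "1 0 0 0 0" --pt "1 0 0 0 0"

```text
t: 23.9
tool_pos: [0.6081, 0.0544, 0.1428]
tool_rot: [0.041, 0.001, 0.999, -0.012]
ft_force: [-0.2, 0.5, -0.1]
width: 0.029
```

```bash
python3 go.py
```

```text
t 23.9 pos [0.6081 0.0544 0.1428] yaw(y-axis from +y) -0.13 tilt 4.92 F [-0.2  0.5 -0.1] w 2.5
tool z xy (deg) [ 4.73 -1.36]
```

```bash
python3 - <<'E'
from rig import manip;import cv2
c=manip.read_camera("side");im=c["img"][:,:,::-1];cv2.imwrite("pics/s2.png",cv2.resize(im[100:300,120:320],None,fx=3,fy=3))
c=manip.read_camera("top");im=c["img"][:,:,::-1];cv2.imwrite("pics/t2.png",im)
E
```

```text
(no output)
```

View pics/s2.png

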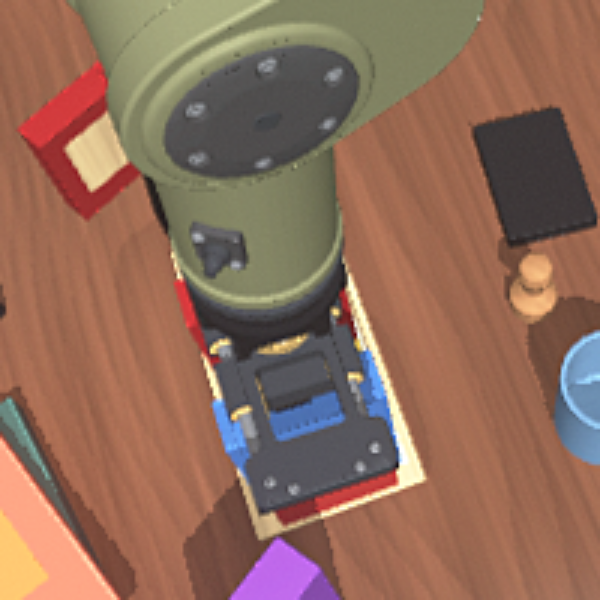

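View pics/t2.png

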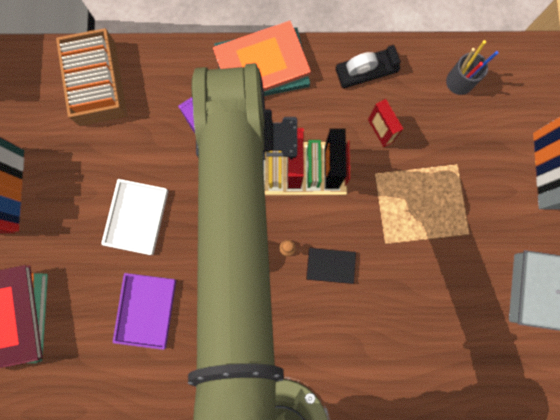

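```bash
python3 - <<'E'
from h import *
from rig import manip
s=manip.state();print(s["width"],s["tool_pos"],s["tool_rot"])
A=Rm(s["tool_rot"]);p=np.array(s["tool_pos"])
P=[p,p-A[:,2]*.07, p-A[:,2]*.07+A[:,1]*.095,p-A[:,2]*.07-A[:,1]*.095]
P+= [(.601+a,.053+b,.158) for a in(.0525,-.0525) for b in (.017,-.017)]
im=manip.read_camera("side")["img"][:,:,::-1].copy()
x0,y0,k=180,170,7
im=cv2.resize(im[y0:y0+85,x0:x0+90],None,fx=k,fy=k,interpolation=cv2.INTER_CUBIC)
for i,u in enumerate(proj("side",P)):
    c=tuple(int(v) for v in (u-[x0,y0]+.5)*k);cv2.circle(im,c,4,(0,255,0),2);cv2.putText(im,str(i),c,0,.6,(0,255,255),2)
cv2.imwrite("pics/s3.png",im)
E
```

```text
0.006553930106670862 [0.60770137 0.05444337 0.14246478] [ 4.08330554e-02  6.69861813e-04  9.99094383e-01 -1.19426813e-02]
```

View pics/s3.png

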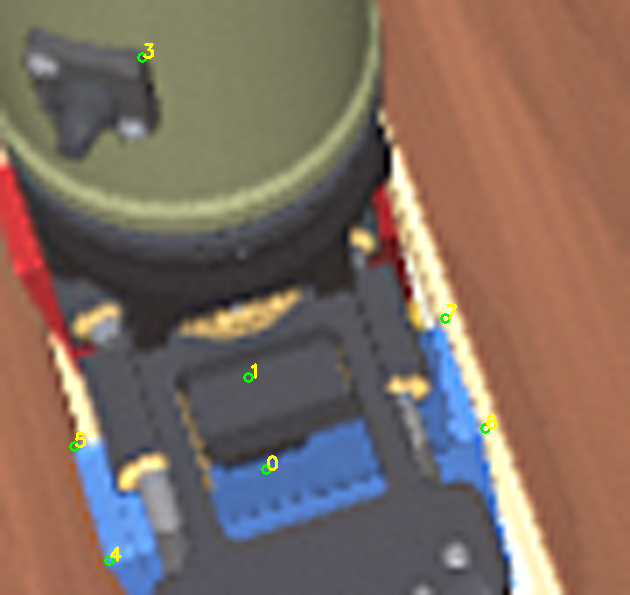

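>>> arm_command --pt "1 0 0 -4 0" --pt "1 0 0 -4 0" --pt "1 0 0 -4 0" --pt "1 0 0 0 0" --pt "1 0 0 0 0"

```text
t: 24.55
tool_pos: [0.5958, 0.0572, 0.2625]
tool_rot: [0.038, 0.001, 0.999, -0.013]
ft_force: [-0.2, -0.5, 0.2]
width: 0.005
```

```bash
python3 go.py; python3 - <<'E'
from rig import manip;import cv2
for n in("side","top"):
    im=manip.read_camera(n)["img"][:,:,::-1];cv2.imwrite(f"pics/{n}4.png",cv2.resize(im[60:310,100:380] if n=="side" else im[60:240,160:400],None,fx=2.8 if n=="side" else 3,fy=2.8 if n=="side" else 3))
E
```

```text
t 24.55 pos [0.5958 0.0572 0.2625] yaw(y-axis from +y) -0.15 tilt 4.57 F [-0.2 -0.5  0.2] w 0.5
tool z xy (deg) [ 4.31 -1.5 ]
```

View pics/side4.png

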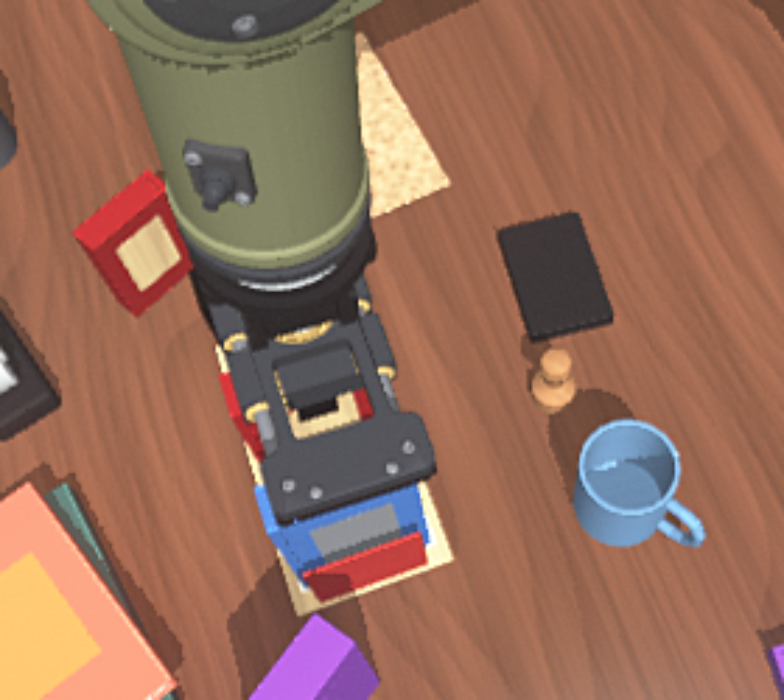

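View pics/top4.png

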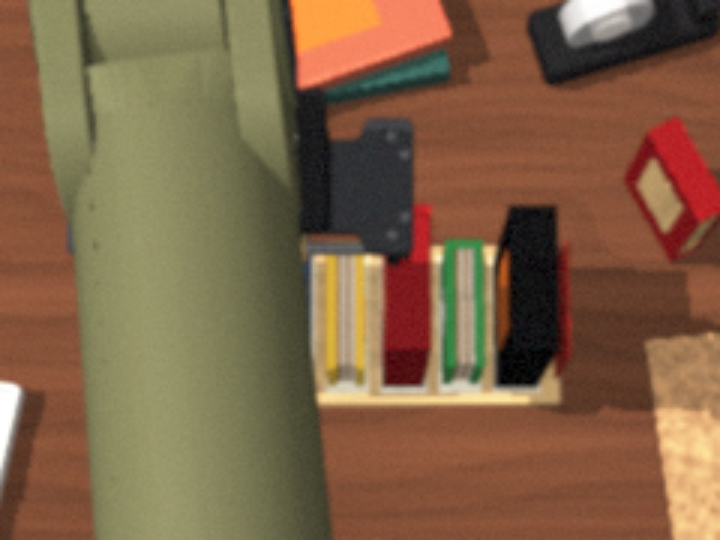

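```bash
python3 - <<'E'
from h import *
from rig import manip
s=manip.state();A=Rm(s["tool_rot"]);p=np.array(s["tool_pos"])
print(p,proj("side",[p-A[:,2]*d for d in(0,.019,.04,.07)]))
im=manip.read_camera("side")["img"][:,:,::-1]
cv2.imwrite("pics/s5.png",cv2.resize(im[160:270,180:260],None,fx=7,fy=7,interpolation=cv2.INTER_CUBIC)[:600])
E
```

```text
[0.59576611 0.0569114  0.26207615] [[214.05904374 211.84038485]
 [213.13199423 207.30284694]
 [212.04606799 201.98767071]
 [210.37086894 193.78823886]]
```

View pics/s5.png

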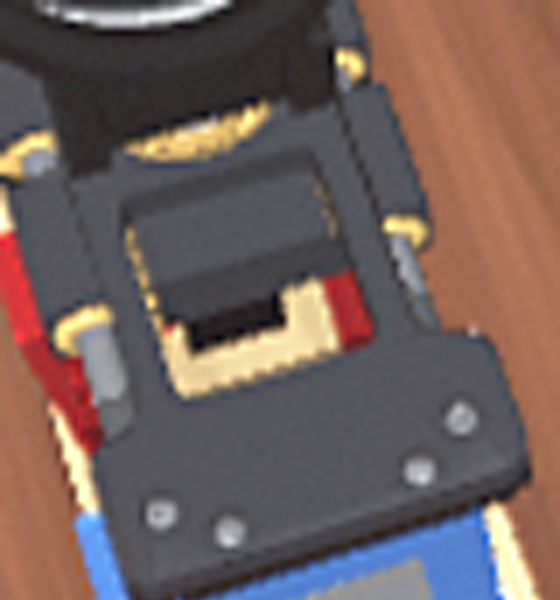

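```bash
python3 - <<'E'
from h import *
def ony(n,uv,y):
    K,p,A=cal[n];d=A@np.linalg.inv(K)@np.array([uv[0],uv[1],1.]);return p+d*(y-p[1])/d[1]
for uv in((217,233.6),(213.6,210)):
    for y in(.054,.062,.069): print(uv,y,ony("side",uv,y).round(4))
E
python3 - <<'E'
import cv2
im=cv2.imread("pics/s3.png");cv2.imwrite("pics/s3c.png",cv2.resize(im[300:560,130:440],None,fx=2.4,fy=2.3))
E
```

```text
(217, 233.6) 0.054 [0.6064 0.054  0.157 ]
(217, 233.6) 0.062 [0.6056 0.062  0.1777]
(217, 233.6) 0.069 [0.6049 0.069  0.1957]
(213.6, 210) 0.054 [0.5955 0.054  0.2631]
(213.6, 210) 0.062 [0.595  0.062  0.2807]
(213.6, 210) 0.069 [0.5946 0.069  0.296 ]
```

View pics/s3c.png

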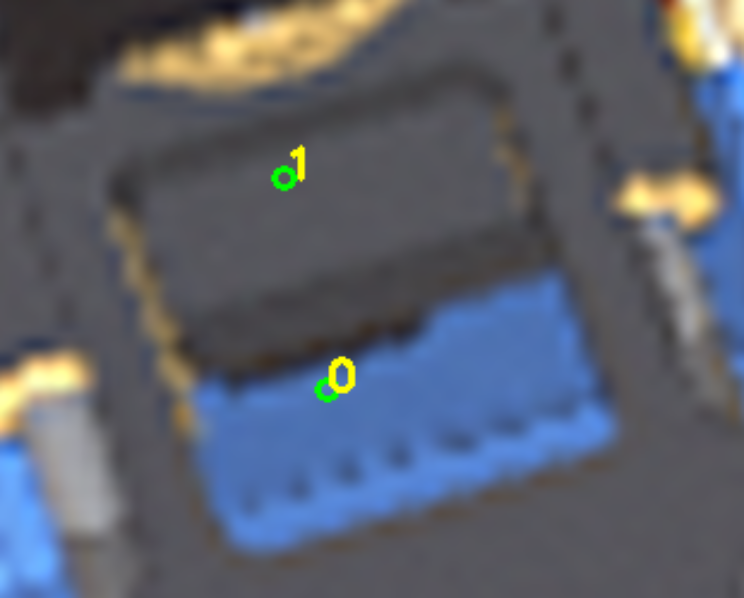

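>>> arm_command --pt "0 0 3 -1 0" --pt "0 0 3 -1 0" --pt "0 0 3 -1 0" --pt "0 0 3 0 0" --pt "0 0 3 0 0" --pt "0 0 3 0 0" --pt "0 0 3 0 0" --pt "0 0 3 0 0"

```text
t: 25.5
tool_pos: [0.5921, 0.2963, 0.2721]
tool_rot: [0.029, 0.008, 0.999, -0.019]
ft_force: [-0.1, 1.0, -0.3]
width: 0.646
```

>>> arm_command --pt "0 0 3 0 0" --pt "0 0 3 0 0" --pt "0 0 0 0 0" --pt "0 0 0 0 0" --pt "0 0 0 0 0" --pt "0 0 0 0 0"

```text
t: 26.1
tool_pos: [0.5886, 0.3615, 0.2582]
tool_rot: [0.022, 0.005, 0.999, -0.023]
ft_force: [-0.2, -0.2, 0.9]
width: 0.993
```

```bash
python3 go.py; python3 - <<'E'
from rig import manip;import cv2
for n in("side","top"):
    im=manip.read_camera(n)["img"][:,:,::-1];cv2.imwrite(f"pics/{n}6.png",im)
im=cv2.imread("pics/top6.png");cv2.imwrite("pics/ct6.png",cv2.resize(im[115:205,230:360],None,fx=6,fy=6,interpolation=2))
im=cv2.imread("pics/side6.png");cv2.imwrite("pics/cs6.png",cv2.resize(im[130:285,150:280],None,fx=3.8,fy=3.8,interpolation=2))
E
```

```text
t 26.1 pos [0.5886 0.3615 0.2582] yaw(y-axis from +y) -0.59 tilt 3.64 F [-0.2 -0.2  0.9] w 86.4
tool z xy (deg) [ 2.48 -2.67]
```

View pics/ct6.png

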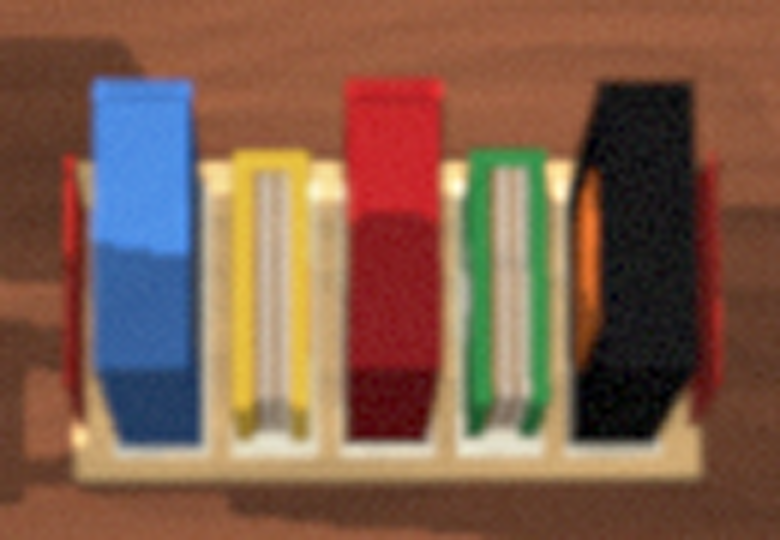

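View pics/cs6.png

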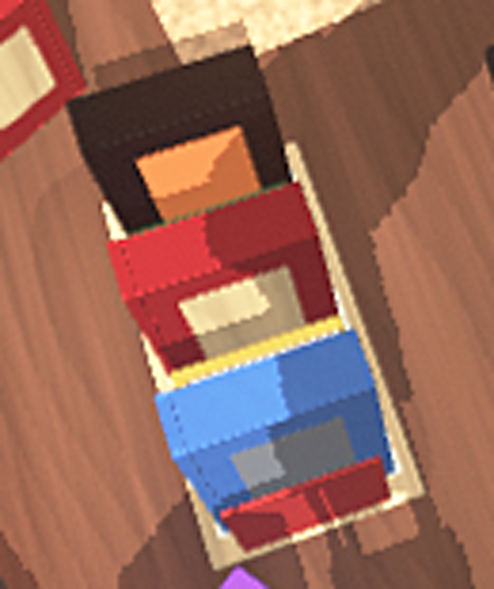

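>>> arm_command --pt "0 0 -4 0 0" --pt "0 0 -4 0 0" --pt "0 0 -4 0 0" --pt "0 0 -4 0 0" --pt "0 0 -4 0 0" --pt "0 0 -4 0 0" --pt "0 0 -4 0 0" --pt "0 0 0 0 0"

```text
t: 27.0
tool_pos: [0.5855, 0.0654, 0.2738]
tool_rot: [0.025, 0.008, 0.999, -0.021]
ft_force: [-1.4, -0.5, 0.2]
width: 0.993
```

```bash
python3 go.py .601 .053 .2 -.3;  python3 -c "
from rig import manip;import numpy as np
s=manip.state();print(np.round(s['joints'],3),np.round(s['joint_torque'],2))"
```

```text
t 27.0 pos [0.5855 0.0654 0.2738] yaw(y-axis from +y) -1.0 tilt 3.72 F [-1.4 -0.5  0.2] w 86.4
to [0.601, 0.053, 0.2, -0.3] tool cm [-1.2  -0.91  7.49] spin -0.7
tool z xy (deg) [ 2.8  -2.44]
[-0.663  0.129  0.527  1.528 -0.016  1.46   1.415] [ -1.27 -33.05   0.97 -31.22   0.13  -0.08   0.35]
```

>>> arm_command --pt "0 -1.2 -0.9 5 -0.7" --pt "0 0 0 5 0" --pt "0 0.2 0 4 0" --pt "0 0 0 0 0" --pt "0 0 0 0 0" --pt "0 0 0 0 0"

```text
t: 27.6
tool_pos: [0.6058, 0.0474, 0.1429]
tool_rot: [0.031, 0.007, 0.999, -0.018]
ft_force: [-0.3, -0.5, 0.4]
width: 0.997
```

```bash
python3 go.py .601 .053 .115 -.3
```

```text
t 27.6 pos [0.6058 0.0474 0.1429] yaw(y-axis from +y) -0.84 tilt 4.14 F [-0.3 -0.5  0.4] w 86.7
to [0.601, 0.053, 0.115, -0.3] tool cm [0.66 0.65 2.73] spin -0.54
tool z xy (deg) [ 3.56 -2.1 ]
```

>>> arm_command --pt "0.5 0 0 0 0" --pt "0.5 0 0 0 0" --pt "0.5 0 0 0 0" --pt "0.5 0 0 0 0" --pt "0.5 0 0 0 0" --pt "0.5 0 0 0 0" --pt "0.5 0 0 0 0" --pt "0.5 0 0 0 0"

```text
t: 28.4
tool_pos: [0.6101, 0.0493, 0.1505]
tool_rot: [0.037, 0.006, 0.999, -0.016]
ft_force: [0.6, 0.4, 0.3]
width: 0.508
```

```bash
python3 go.py .601 .053 .115 -.3
python3 - <<'E'
from rig import manip;import cv2
im=manip.read_camera("side")["img"][:,:,::-1];cv2.imwrite("pics/s7.png",cv2.resize(im[150:260,170:270],None,fx=5.4,fy=5.4,interpolation=2))
im=manip.read_camera("top")["img"][:,:,::-1];cv2.imwrite("pics/t7.png",cv2.resize(im[90:220,190:350],None,fx=4,fy=4,interpolation=2))
E
```

```text
t 28.4 pos [0.6101 0.0493 0.1505] yaw(y-axis from +y) -0.76 tilt 4.61 F [0.6 0.4 0.3] w 44.2
to [0.601, 0.053, 0.115, -0.3] tool cm [1.18 0.47 3.46] spin -0.46
tool z xy (deg) [ 4.21 -1.88]
```

View pics/s7.png

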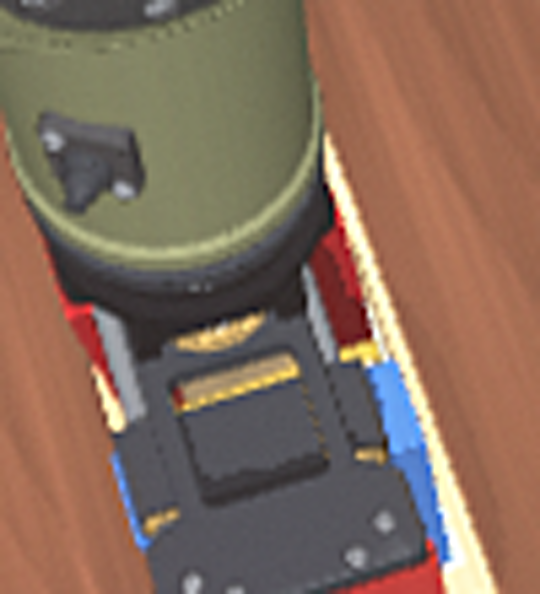

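View pics/t7.png

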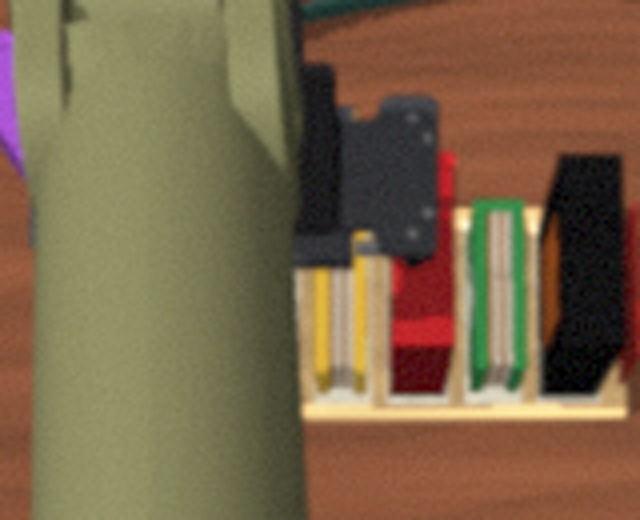

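>>> arm_command --pt "0 0 0 -1 0" --pt "0 0 0 0 0" --pt "0 0 0 0 0" --pt "0 0 0 0 0" --pt "0 0.8 0.5 4 -0.5" --pt "0 0.8 0 3 0"

```text
t: 29.1
tool_pos: [0.6037, 0.0533, 0.0941]
tool_rot: [0.043, 0.002, 0.999, -0.015]
ft_force: [-0.4, -0.1, -0.6]
width: 0.95
```

```bash
python3 go.py .601 .053 .105 -.3
```

```text
t 29.1 pos [0.6037 0.0533 0.0941] yaw(y-axis from +y) -0.26 tilt 5.17 F [-0.4 -0.1 -0.6] w 82.7
to [0.601, 0.053, 0.105, -0.3] tool cm [ 0.18 -0.06 -1.11] spin 0.04
tool z xy (deg) [ 4.86 -1.72]
```

>>> arm_command --pt "1 0 0 0 0" --pt "1 0 0 0 0" --pt "1 0 0 0 0" --pt "1 0 0 0 0" --pt "1 0 0 0 0" --pt "1 0 0 0 0" --pt "1 0 0 0 0" --force 25

```text
t: 29.8
tool_pos: [0.6048, 0.0531, 0.0964]
tool_rot: [0.043, 0.002, 0.999, -0.015]
ft_force: [-0.4, -0.8, 0.1]
width: 0.449
```

>>> arm_command --pt "1 0 0 0 0" --pt "1 0 0 0 0"

```text
t: 30.0
tool_pos: [0.6049, 0.0531, 0.0967]
tool_rot: [0.043, 0.002, 0.999, -0.015]
ft_force: [-0.6, 1.0, -0.9]
width: 0.388
```

```bash
python3 go.py .601 .053 .105 -.3
python3 - <<'E'
from rig import manip;import cv2
im=manip.read_camera("side")["img"][:,:,::-1];cv2.imwrite("pics/s8.png",cv2.resize(im[150:260,170:270],None,fx=5.4,fy=5.4,interpolation=2))
E
```

```text
t 30.0 pos [0.6049 0.0531 0.0967] yaw(y-axis from +y) -0.28 tilt 5.25 F [-0.6  1.  -0.9] w 33.8
to [0.601, 0.053, 0.105, -0.3] tool cm [ 0.32 -0.04 -0.86] spin 0.02
tool z xy (deg) [ 4.95 -1.71]
```

View pics/s8.png

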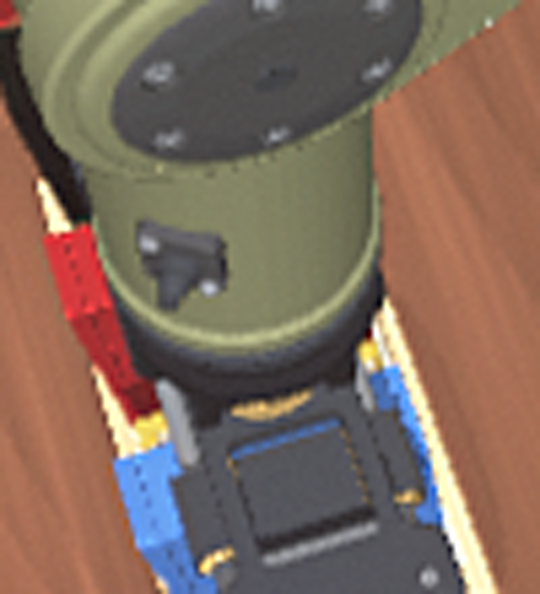

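>>> arm_command --pt "1 0 0 0 0" --pt "1 0 0 0 0" --pt "1 0 0 0 0"

```text
t: 30.35
tool_pos: [0.6049, 0.0531, 0.0967]
tool_rot: [0.043, 0.002, 0.999, -0.015]
ft_force: [0.3, -0.0, 0.6]
width: 0.388
```

>>> arm_command --pt "1 0 0 -2 0" --pt "1 0 0 -2 0" --pt "1 0 0 0 0" --pt "1 0 0 0 0"

```text
t: 30.75
tool_pos: [0.5981, 0.0541, 0.1335]
tool_rot: [0.04, 0.002, 0.999, -0.016]
ft_force: [0.2, 0.6, -2.6]
width: 0.382
```

```bash
python3 go.py .601 .053 .105 -.3
python3 - <<'E'
from rig import manip;import cv2
im=manip.read_camera("side")["img"][:,:,::-1];cv2.imwrite("pics/s9.png",cv2.resize(im[120:280,130:290],None,fx=3.7,fy=3.7,interpolation=2))
E
```

```text
t 30.75 pos [0.5981 0.0541 0.1335] yaw(y-axis from +y) -0.28 tilt 4.88 F [ 0.2  0.6 -2.6] w 33.2
to [0.601, 0.053, 0.105, -0.3] tool cm [-0.06 -0.02  2.87] spin 0.02
tool z xy (deg) [ 4.52 -1.81]
```

View pics/s9.png

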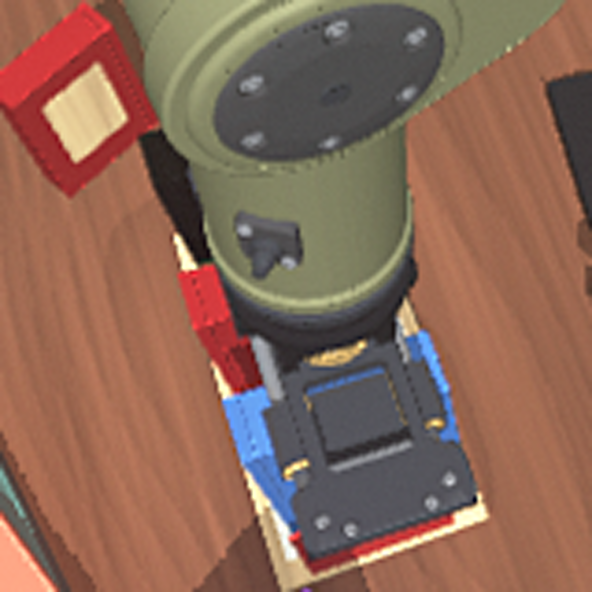

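>>> arm_command --pt "1 0 0 -3 0" --pt "1 0 0 -3 0" --pt "1 0 0 -3 0" --pt "1 0 0 -3 0" --pt "1 0 0 -2 0" --pt "1 0 0 0 0" --pt "1 0 0 0 0"

```text
t: 31.5
tool_pos: [0.5825, 0.058, 0.2659]
tool_rot: [0.031, 0.002, 0.999, -0.018]
ft_force: [-0.5, -0.6, -3.3]
width: 0.386
```

```bash
python3 go.py .519 -.391 .28 6.2
```

```text
t 31.5 pos [0.5825 0.058  0.2659] yaw(y-axis from +y) -0.28 tilt 4.15 F [-0.5 -0.6 -3.3] w 33.6
to [0.519, -0.391, 0.28, 6.2] tool cm [  6.14 -44.95  -0.13] spin -6.48
tool z xy (deg) [ 3.56 -2.12]
```

>>> arm_command --pt "1 0 -2 -1 0" --pt "1 0.2 -3 -0.5 -0.5" --pt "1 0.4 -3.2 0 -0.5" --pt "1 0.4 -3.2 0 -0.5" --pt "1 0.4 -3.2 0 -0.5" --pt "1 0.4 -3.2 0 -0.5" --pt "1 0.4 -3.2 0 -0.5" --pt "1 0.4 -3.2 0 -0.5"

```text
t: 32.3
tool_pos: [0.555, -0.1836, 0.2692]
tool_rot: [0.017, -0.037, 0.999, -0.019]
ft_force: [1.3, -0.3, -2.6]
width: 0.39
```

```bash
python3 go.py .519 -.391 .28 6.2
```

```text
t 32.3 pos [ 0.555  -0.1836  0.2692] yaw(y-axis from +y) 4.2 tilt 2.94 F [ 1.3 -0.3 -2.6] w 33.9
to [0.519, -0.391, 0.28, 6.2] tool cm [  5.1  -20.45  -0.45] spin -2.0
tool z xy (deg) [ 2.07 -2.1 ]
```

>>> arm_command --pt "1 0.8 -3.2 -0.3 -0.4" --pt "1 0.8 -3.2 -0.3 -0.4" --pt "1 0.8 -3.2 0 -0.4" --pt "1 0.8 -3 0 -0.4" --pt "1 0.8 -3 0 0" --pt "1 0.6 -2 0 0" --pt "1 0 0 0 0" --pt "1 0 0 0 0"

```text
t: 33.1
tool_pos: [0.513, -0.3736, 0.2613]
tool_rot: [0.004, -0.046, 0.999, -0.017]
ft_force: [0.5, -0.4, -2.3]
width: 0.39
```

```bash
python3 go.py .519 -.391 .15 6.2
```

```text
t 33.1 pos [ 0.513  -0.3736  0.2613] yaw(y-axis from +y) 5.26 tilt 1.95 F [ 0.5 -0.4 -2.3] w 33.9
to [0.519, -0.391, 0.15, 6.2] tool cm [-0.36 -1.42 11.18] spin -0.94
tool z xy (deg) [ 0.55 -1.87]
```

>>> arm_command --pt "1 0 -0.6 3 -0.9" --pt "1 0 -0.6 3 0" --pt "1 0 -0.2 3 0" --pt "1 0 0 3 0" --pt "1 0 0 0 0" --pt "1 0 0 0 0"

```text
t: 33.7
tool_pos: [0.519, -0.3817, 0.133]
tool_rot: [0.003, -0.059, 0.998, -0.013]
ft_force: [-0.1, -0.5, -0.9]
width: 0.391
```

```bash
python3 go.py .519 -.391 .1 6.2
```

```text
t 33.7 pos [ 0.519  -0.3817  0.133 ] yaw(y-axis from +y) 6.82 tilt 1.5 F [-0.1 -0.5 -0.9] w 34.0
to [0.519, -0.391, 0.1, 6.2] tool cm [ 0.12 -0.84  3.32] spin 0.62
tool z xy (deg) [ 0.41 -1.45]
```

>>> arm_command --pt "1 0.1 -0.8 2 0.5" --pt "1 0 0 1 0" --pt "1 0 0 0 0"

```text
t: 34.0
tool_pos: [0.5219, -0.3906, 0.1039]
tool_rot: [0.005, -0.056, 0.998, -0.014]
ft_force: [0.6, 0.8, -2.6]
width: 0.389
```

```bash
python3 go.py .519 -.391 .0927 6.2
```

```text
t 34.0 pos [ 0.5219 -0.3906  0.1039] yaw(y-axis from +y) 6.44 tilt 1.67 F [ 0.6  0.8 -2.6] w 33.8
to [0.519, -0.391, 0.0927, 6.2] tool cm [0.31 0.02 1.12] spin 0.24
tool z xy (deg) [ 0.67 -1.53]
```

>>> arm_command --pt "1 0 0 0.6 0" --pt "1 0 0 0 0"

```text
t: 34.2
tool_pos: [0.5223, -0.3914, 0.0982]
tool_rot: [0.006, -0.056, 0.998, -0.014]
ft_force: [-0.5, 0.2, -3.3]
width: 0.387
```

```bash
python3 go.py .519 -.391 .0927 6.2
```

```text
t 34.2 pos [ 0.5223 -0.3914  0.0982] yaw(y-axis from +y) 6.42 tilt 1.73 F [-0.5  0.2 -3.3] w 33.7
to [0.519, -0.391, 0.0927, 6.2] tool cm [0.33 0.09 0.55] spin 0.22
tool z xy (deg) [ 0.72 -1.57]
```

>>> arm_command --pt "1 0 0 0.5 0" --pt "1 0 0 0 0" --pt "1 0 0 0 0"

```text
t: 34.5
tool_pos: [0.5232, -0.394, 0.0963]
tool_rot: [0.007, -0.056, 0.998, -0.016]
ft_force: [0.1, -0.8, -2.5]
width: 0.386
```

```bash
python3 go.py
```

```text
t 34.5 pos [ 0.5232 -0.394   0.0963] yaw(y-axis from +y) 6.37 tilt 1.99 F [ 0.1 -0.8 -2.5] w 33.6
tool z xy (deg) [ 0.93 -1.76]
```

>>> arm_command --pt "1 0 0 0.4 0" --pt "1 0 0 0 0" --pt "1 0 0 0 0"

```text
t: 34.8
tool_pos: [0.5237, -0.3958, 0.0955]
tool_rot: [0.009, -0.055, 0.998, -0.017]
ft_force: [-0.4, 1.2, -1.9]
width: 0.391
```

```bash
python3 go.py;python3 - <<'E'
from rig import manip;import cv2
im=manip.read_camera("side")["img"][:,:,::-1];cv2.imwrite("pics/s10.png",cv2.resize(im[20:180,140:300],None,fx=3.7,fy=3.7,interpolation=2))
im=manip.read_camera("top")["img"][:,:,::-1];cv2.imwrite("pics/t10.png",cv2.resize(im[90:270,330:510],None,fx=3.3,fy=3.3,interpolation=2))
E
```

```text
t 34.8 pos [ 0.5237 -0.3958  0.0955] yaw(y-axis from +y) 6.34 tilt 2.18 F [-0.4  1.2 -1.9] w 34.0
tool z xy (deg) [ 1.1  -1.88]
```

View pics/s10.png

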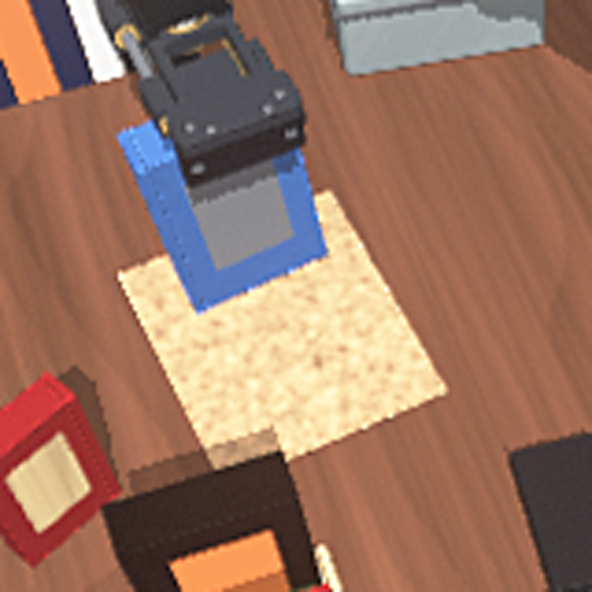

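View pics/t10.png

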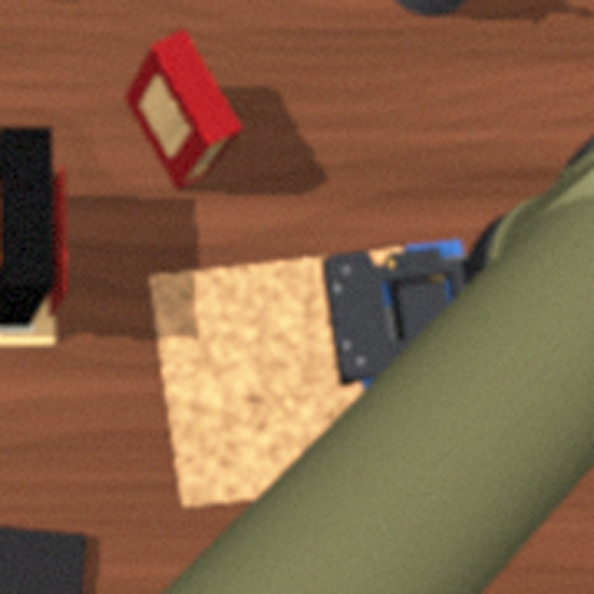

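>>> arm_command --pt "1 0 0 0.3 0" --pt "0.5 0 0 0 0" --pt "0.5 0 0 0 0" --pt "0.3 0 0 0 0" --pt "0 0 0 0 0" --pt "0 0 0 0 0" --pt "0 0 0 0 0" --pt "0 0 0 0 0"

```text
t: 35.7
tool_pos: [0.5243, -0.3969, 0.0946]
tool_rot: [0.009, -0.056, 0.998, -0.018]
ft_force: [-0.2, 0.4, -0.2]
width: 0.871
```

```bash
python3 go.py;python3 - <<'E'
from rig import manip;import cv2
im=manip.read_camera("side")["img"][:,:,::-1];cv2.imwrite("pics/s11.png",cv2.resize(im[20:180,140:300],None,fx=3.7,fy=3.7,interpolation=2))
E
```

```text
t 35.7 pos [ 0.5243 -0.3969  0.0946] yaw(y-axis from +y) 6.39 tilt 2.29 F [-0.2  0.4 -0.2] w 75.8
tool z xy (deg) [ 1.15 -1.97]
```

View pics/s11.png

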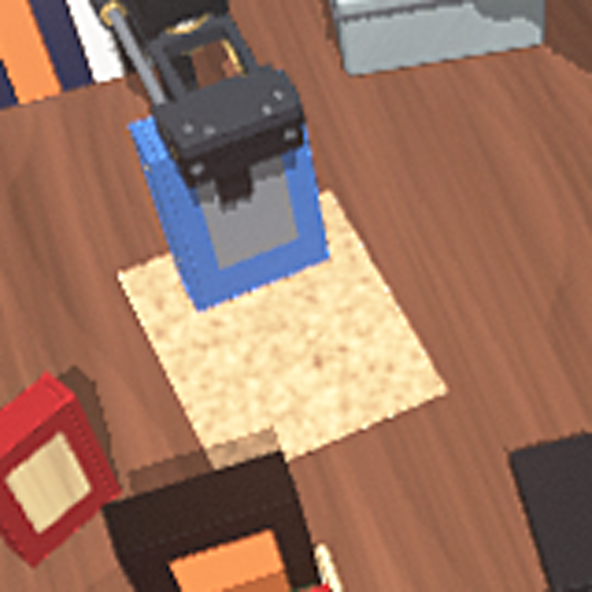

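>>> arm_command --pt "0 0 0 -3 0" --pt "0 0 0 -3 0" --pt "0 0 0 -3 0" --pt "0 0 0 -3 0" --pt "0 0 0 -2 0" --pt "0 0 2 0 0" --pt "0 -0.5 3 0 0" --pt "0 -0.5 3 0 0"

```text
t: 36.55
tool_pos: [0.5195, -0.3153, 0.2368]
tool_rot: [0.008, -0.051, 0.999, -0.02]
ft_force: [0.5, 0.6, 0.8]
width: 0.998
```

```bash
python3 go.py .601 -.0365 .23 -.3
```

```text
t 36.55 pos [ 0.5195 -0.3153  0.2368] yaw(y-axis from +y) 5.78 tilt 2.41 F [0.5 0.6 0.8] w 86.8
to [0.601, -0.0365, 0.23, -0.3] tool cm [-10.92  26.92  -0.25] spin 6.08
tool z xy (deg) [ 1.   -2.19]
```

>>> arm_command --pt "0 -1.3 3 0 0.8" --pt "0 -1.3 3 0 0.8" --pt "0 -1.3 3 0 0.8" --pt "0 -1.3 3 0 0.8" --pt "0 -1.3 3 0 0.8" --pt "0 -1.3 3 0 0.8" --pt "0 -1.3 3 0 0.8" --pt "0 -1 2.5 0 0.5"

```text
t: 37.35
tool_pos: [0.6098, -0.0665, 0.2311]
tool_rot: [0.011, 0.006, 1.0, -0.018]
ft_force: [0.0, 0.6, -1.3]
width: 1.004
```

```bash
python3 go.py .601 -.0365 .23 -.3 .601 -.0365 .1 -.3
```

```text
t 37.35 pos [ 0.6098 -0.0665  0.2311] yaw(y-axis from +y) -0.76 tilt 2.38 F [ 0.   0.6 -1.3] w 87.4
to [0.601, -0.0365, 0.23, -0.3] tool cm [ 0.92  2.99 -0.02] spin -0.46
to [0.601, -0.0365, 0.1, -0.3] tool cm [ 1.2   3.44 12.97] spin -0.46
tool z xy (deg) [ 1.25 -2.02]
```

>>> arm_command --pt "0 0.9 2.4 0 -0.4" --pt "0 0 0 0 0" --pt "0 0 0 3 0" --pt "0 0 0 0 0" --pt "0 0 0 0 0"

```text
t: 37.85
tool_pos: [0.6036, -0.0374, 0.1999]
tool_rot: [0.012, -0.001, 1.0, -0.017]
ft_force: [0.7, 0.0, 0.4]
width: 0.999
```

```bash
python3 go.py .601 -.0365 .1 -.3
```

```text
t 37.85 pos [ 0.6036 -0.0374  0.1999] yaw(y-axis from +y) 0.09 tilt 2.41 F [0.7 0.  0.4] w 87.0
to [0.601, -0.0365, 0.1, -0.3] tool cm [0.5  0.44 9.97] spin 0.39
tool z xy (deg) [ 1.35 -1.99]
```

>>> arm_command --pt "0 0.4 0.2 4 0.3" --pt "0 0.4 0.2 4 0" --pt "0 0.2 0 1.8 0" --pt "0 0 0 0 0"

```text
t: 38.25
tool_pos: [0.6002, -0.0412, 0.1054]
tool_rot: [0.017, 0.004, 1.0, -0.018]
ft_force: [0.4, 0.1, 1.1]
width: 1.002
```

```bash
python3 go.py .601 -.0365 .097 -.3
```

```text
t 38.25 pos [ 0.6002 -0.0412  0.1054] yaw(y-axis from +y) -0.55 tilt 2.79 F [0.4 0.1 1.1] w 87.2
to [0.601, -0.0365, 0.097, -0.3] tool cm [-0.05  0.5   0.83] spin -0.25
tool z xy (deg) [ 1.92 -2.02]
```

>>> arm_command --pt "0 0 0.5 1.2 -0.2" --pt "0 0 0 0 0"

```text
t: 38.45
tool_pos: [0.6026, -0.0374, 0.0954]
tool_rot: [0.019, 0.003, 1.0, -0.018]
ft_force: [-0.6, 0.7, -0.9]
width: 1.003
```

```bash
python3 go.py .601 -.0365 .097 -.3
```

```text
t 38.45 pos [ 0.6026 -0.0374  0.0954] yaw(y-axis from +y) -0.43 tilt 2.94 F [-0.6  0.7 -0.9] w 87.3
to [0.601, -0.0365, 0.097, -0.3] tool cm [ 0.16  0.09 -0.17] spin -0.13
tool z xy (deg) [ 2.13 -2.02]
```

Good. Close.

>>> arm_command --pt "1 0 0 0 0" --pt "1 0 0 0 0" --pt "1 0 0 0 0" --pt "1 0 0 0 0" --pt "1 0 0 0 0" --pt "1 0 0 0 0" --pt "1 0 0 0 0" --pt "1 0 0 0 0"

```text
t: 39.25
tool_pos: [0.6061, -0.0375, 0.1]
tool_rot: [0.022, 0.003, 1.0, -0.017]
ft_force: [-0.2, 0.8, 0.8]
width: 0.394
```

>>> arm_command --pt "1 0 0 0 0" --pt "1 0 0 0 0" --pt "1 0 0 0 0"

```text
t: 39.55
tool_pos: [0.6061, -0.0375, 0.1]
tool_rot: [0.022, 0.003, 1.0, -0.017]
ft_force: [0.5, -0.3, 0.1]
width: 0.392
```

```bash
python3 go.py
```

```text
t 39.55 pos [ 0.6061 -0.0375  0.1   ] yaw(y-axis from +y) -0.43 tilt 3.22 F [ 0.5 -0.3  0.1] w 34.1
tool z xy (deg) [ 2.55 -1.96]
```

>>> arm_command --pt "1 0 0 -2 0" --pt "1 0 0 -3 0" --pt "1 0 0 -3 0" --pt "1 0 0 -3 0" --pt "1 0 0 -3 0" --pt "1 0 0 -3 0" --pt "1 0 0 -1 0" --pt "1 0 0 0 0"

```text
t: 40.35
tool_pos: [0.5911, -0.0306, 0.2749]
tool_rot: [0.011, 0.004, 1.0, -0.018]
ft_force: [-0.4, -0.1, -3.4]
width: 0.393
```

```bash
python3 go.py .508 -.2916 .275 6.2
```

```text
t 40.35 pos [ 0.5911 -0.0306  0.2749] yaw(y-axis from +y) -0.46 tilt 2.47 F [-0.4 -0.1 -3.4] w 34.2
to [0.508, -0.2916, 0.275, 6.2] tool cm [  8.12 -26.15   0.76] spin -6.66
tool z xy (deg) [ 1.29 -2.1 ]
```

>>> arm_command --pt "1 0.5 -2 -0.4 0" --pt "1 0.9 -3.1 -0.4 -0.8" --pt "1 0.9 -3.1 -0.2 -0.8" --pt "1 0.9 -3.1 0 -0.8" --pt "1 0.9 -3.1 0 -0.8" --pt "1 0.9 -3.1 0 -0.8" --pt "1 0.9 -3 0 -0.8" --pt "1 0.9 -2.5 0 -0.8"

```text
t: 41.15
tool_pos: [0.5233, -0.2608, 0.2721]
tool_rot: [-0.003, -0.053, 0.998, -0.016]
ft_force: [-0.2, -0.3, -3.8]
width: 0.388
```

```bash
python3 go.py .508 -.2916 .275 6.2
```

```text
t 41.15 pos [ 0.5233 -0.2608  0.2721] yaw(y-axis from +y) 6.14 tilt 1.83 F [-0.2 -0.3 -3.8] w 33.7
to [0.508, -0.2916, 0.275, 6.2] tool cm [ 1.86 -2.91 -0.19] spin -0.06
tool z xy (deg) [-0.24 -1.81]
```

>>> arm_command --pt "1 1.5 -2.2 0 0" --pt "1 0 0 0 0" --pt "1 0 0 3 0" --pt "1 0 0 3 0" --pt "1 0 0 3 0" --pt "1 0 0 3 0" --pt "1 0 0 2 0" --pt "1 0 0 0 0"

```text
t: 41.95
tool_pos: [0.4963, -0.2914, 0.1115]
tool_rot: [-0.014, -0.047, 0.999, -0.013]
ft_force: [-1.3, 0.5, -3.6]
width: 0.389
```

```bash
python3 go.py .508 -.2916 .098 6.2
```

```text
t 41.95 pos [ 0.4963 -0.2914  0.1115] yaw(y-axis from +y) 5.4 tilt 2.17 F [-1.3  0.5 -3.6] w 33.9
to [0.508, -0.2916, 0.098, 6.2] tool cm [-1.2  -0.09  1.31] spin -0.8
tool z xy (deg) [-1.52 -1.55]
```

>>> arm_command --pt "1 -1.2 0 0.5 -0.7" --pt "1 0 0 0.6 0" --pt "1 0 0 0 0" --pt "1 0 0 0 0"

```text
t: 42.35
tool_pos: [0.507, -0.2898, 0.0993]
tool_rot: [-0.015, -0.053, 0.998, -0.012]
ft_force: [0.1, -0.6, -4.4]
width: 0.391
```

```bash
python3 go.py .508 -.2916 .096 6.2
```

```text
t 42.35 pos [ 0.507  -0.2898  0.0993] yaw(y-axis from +y) 6.09 tilt 2.26 F [ 0.1 -0.6 -4.4] w 34.0
to [0.508, -0.2916, 0.096, 6.2] tool cm [-0.09 -0.18  0.33] spin -0.11
tool z xy (deg) [-1.67 -1.52]
```

>>> arm_command --pt "1 0 0 0.4 0" --pt "1 0 0 0 0" --pt "1 0 0 0 0"

```text
t: 42.65
tool_pos: [0.507, -0.2923, 0.0999]
tool_rot: [-0.014, -0.052, 0.998, -0.013]
ft_force: [0.8, -0.4, -4.3]
width: 0.39
```

```bash
python3 go.py .508 -.2916 .096 6.2
```

```text
t 42.65 pos [ 0.507  -0.2923  0.0999] yaw(y-axis from +y) 5.98 tilt 2.18 F [ 0.8 -0.4 -4.3] w 33.9
to [0.508, -0.2916, 0.096, 6.2] tool cm [-0.12  0.07  0.39] spin -0.22
tool z xy (deg) [-1.47 -1.6 ]
```

>>> arm_command --pt "1 0 0 0.8 0" --pt "1 0 0 0 0" --pt "0.5 0 0 0 0" --pt "0.5 0 0 0 0" --pt "0.5 0 0 0 0" --pt "0 0 0 0 0" --pt "0 0 0 0 0" --pt "0 0 0 0 0"

```text
t: 43.45
tool_pos: [0.5081, -0.2951, 0.096]
tool_rot: [-0.011, -0.052, 0.998, -0.015]
ft_force: [0.4, 0.1, 0.4]
width: 0.688
```

```bash
python3 go.py .508 -.2916 .096 6.2;python3 - <<'E'
from rig import manip;import cv2
im=manip.read_camera("side")["img"][:,:,::-1];cv2.imwrite("pics/s12.png",cv2.resize(im[20:180,140:300],None,fx=3.7,fy=3.7,interpolation=2))
E
```

```text
t 43.45 pos [ 0.5081 -0.2951  0.096 ] yaw(y-axis from +y) 5.96 tilt 2.14 F [0.4 0.1 0.4] w 59.9
to [0.508, -0.2916, 0.096, 6.2] tool cm [-0.03  0.34 -0.01] spin -0.24
tool z xy (deg) [-1.21 -1.77]
```

View pics/s12.png

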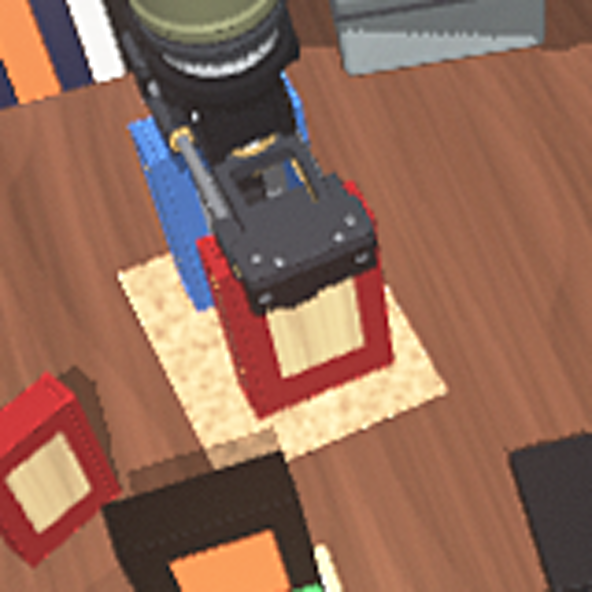

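>>> arm_command --pt "0 0 0 0 0" --pt "0 0 0 -3 0" --pt "0 0 0 -3 0" --pt "0 0 0 -3 0" --pt "0 0 0 -3 0" --pt "0 0 0 -2 0" --pt "0 -0.5 2 0 0" --pt "0 -1 3 0 0.6"

```text
t: 44.3
tool_pos: [0.5182, -0.2438, 0.2394]
tool_rot: [-0.012, -0.041, 0.999, -0.016]
ft_force: [0.1, -0.1, -0.2]
width: 1.002
```

>>> arm_command --pt "0 -1 3 0 0.7" --pt "0 -1 3 0 0.7" --pt "0 -1 3 0 0.7" --pt "0 -1 3 0 0.7" --pt "0 -1 3 0 0.7" --pt "0 -1 3 0 0.7" --pt "0 -1 3 0 0.7" --pt "0 0 0 0 0"

```text
t: 45.1
tool_pos: [0.5815, -0.018, 0.2318]
tool_rot: [-0.01, 0.001, 1.0, -0.015]
ft_force: [-0.6, -0.4, 0.9]
width: 0.999
```

```bash
python3 go.py .6 .008 .15 -.3
```

```text
t 45.1 pos [ 0.5815 -0.018   0.2318] yaw(y-axis from +y) -0.14 tilt 2.04 F [-0.6 -0.4  0.9] w 86.9
to [0.6, 0.008, 0.15, -0.3] tool cm [-2.    2.85  8.06] spin 0.16
tool z xy (deg) [-1.11 -1.71]
```

>>> arm_command --pt "0 -1.8 2.6 0 0.2" --pt "0 0 0 3 0" --pt "0 0 0 3 0" --pt "0 0 0 3 0" --pt "0 0 0 3 0" --pt "0 0 0 0 0"

```text
t: 45.7
tool_pos: [0.5992, 0.0042, 0.1082]
tool_rot: [-0.008, 0.002, 1.0, -0.016]
ft_force: [-0.1, 0.8, -0.1]
width: 0.999
```

```bash
python3 go.py .6 .008 .032 -.3
```

```text
t 45.7 pos [0.5992 0.0042 0.1082] yaw(y-axis from +y) -0.25 tilt 2.01 F [-0.1  0.8 -0.1] w 86.9
to [0.6, 0.008, 0.032, -0.3] tool cm [-0.19  0.62  7.6 ] spin 0.05
tool z xy (deg) [-0.91 -1.79]
```

>>> arm_command --pt "0 0 0.6 3 0" --pt "0 0 0.2 3 0" --pt "0 0 0 1 0" --pt "0 0 0 0 0"

```text
t: 46.1
tool_pos: [0.6022, 0.0085, 0.042]
tool_rot: [-0.004, 0.003, 1.0, -0.015]
ft_force: [0.3, -0.2, 1.3]
width: 0.998
```

```bash
python3 go.py .6 .008 .032 -.3
```

```text
t 46.1 pos [0.6022 0.0085 0.042 ] yaw(y-axis from +y) -0.35 tilt 1.84 F [ 0.3 -0.2  1.3] w 86.8
to [0.6, 0.008, 0.032, -0.3] tool cm [ 0.21 -0.02  1.  ] spin -0.05
tool z xy (deg) [-0.5  -1.77]
```

>>> arm_command --pt "0 0.2 0 1.3 0" --pt "1 0 0 0 0" --pt "1 0 0 0 0" --pt "1 0 0 0 0" --pt "1 0 0 0 0" --pt "1 0 0 0 0" --pt "1 0 0 0 0" --pt "1 0 0 0 0"

```text
t: 46.9
tool_pos: [0.6049, 0.0076, 0.035]
tool_rot: [0.001, 0.003, 1.0, -0.015]
ft_force: [0.5, -0.8, 0.3]
width: 0.444
```

>>> arm_command --pt "1 0 0 0 0" --pt "1 0 0 0 0" --pt "1 0 0 0 0" --pt "1 0 0 0 0"

```text
t: 47.3
tool_pos: [0.6049, 0.0075, 0.035]
tool_rot: [0.001, 0.004, 1.0, -0.015]
ft_force: [0.7, 0.4, 0.7]
width: 0.337
```

```bash
python3 go.py
```

```text
t 47.3 pos [0.6049 0.0075 0.035 ] yaw(y-axis from +y) -0.41 tilt 1.68 F [0.7 0.4 0.7] w 29.3
tool z xy (deg) [ 0.07 -1.68]
```

>>> arm_command --pt "1 0 0 -2 0" --pt "1 0 0 -3 0" --pt "1 0 0 -3 0" --pt "1 0 0 -3 0" --pt "1 0 0 -3 0" --pt "1 0 0 -3 0" --pt "1 0 0 -3 0" --pt "1 0 0 -2 0"

```text
t: 48.1
tool_pos: [0.5988, 0.0145, 0.2541]
tool_rot: [-0.008, 0.004, 1.0, -0.016]
ft_force: [0.1, 0.2, -1.0]
width: 0.339
```

```bash
python3 go.py .483 .34 .23 -11.5
```

```text
t 48.1 pos [0.5988 0.0145 0.2541] yaw(y-axis from +y) -0.41 tilt 2.06 F [ 0.1  0.2 -1. ] w 29.5
to [0.483, 0.34, 0.23, -11.5] tool cm [11.79 32.53  1.56] spin 11.09
tool z xy (deg) [-0.95 -1.83]
```

>>> arm_command --pt "1 0.8 2 0 1.1" --pt "1 1.2 3.2 0 1.1" --pt "1 1.2 3.2 0 1.1" --pt "1 1.2 3.2 0 1.1" --pt "1 1 3.2 0 1.1" --pt "1 1 3.2 0 1.1" --pt "1 0.8 3.2 0 1.1" --pt "1 0.8 3.2 0 1.1"

```text
t: 48.9
tool_pos: [0.539, 0.2629, 0.2475]
tool_rot: [-0.006, 0.091, 0.996, -0.018]
ft_force: [0.6, 0.1, -1.6]
width: 0.341
```

```bash
python3 go.py .483 .34 .23 -11.5
```

```text
t 48.9 pos [0.539  0.2629 0.2475] yaw(y-axis from +y) -10.4 tilt 2.15 F [ 0.6  0.1 -1.6] w 29.7
to [0.483, 0.34, 0.23, -11.5] tool cm [6.89 6.63 1.56] spin 1.1
tool z xy (deg) [-0.83 -1.98]
```

>>> arm_command --pt "1 2.3 2.2 1 0.6" --pt "1 2.3 2.2 1 0.5" --pt "1 1.7 1 1 0" --pt "1 0 0 0 0" --pt "1 0 0 3 0" --pt "1 0 0 3 0" --pt "1 0 0 3 0" --pt "1 0 0 0 0"

```text
t: 49.7
tool_pos: [0.4824, 0.3294, 0.1197]
tool_rot: [-0.006, 0.097, 0.995, -0.019]
ft_force: [-0.0, -0.1, -1.9]
width: 0.342
```

```bash
python3 go.py .483 .34 .033 -11.5
```

```text
t 49.7 pos [0.4824 0.3294 0.1197] yaw(y-axis from +y) -11.11 tilt 2.3 F [-0.  -0.1 -1.9] w 29.7
to [0.483, 0.34, 0.033, -11.5] tool cm [0.08 1.39 8.63] spin 0.39
tool z xy (deg) [-0.89 -2.13]
```

>>> arm_command --pt "1 0 0.9 3 0.3" --pt "1 0 0.7 3 0" --pt "1 0 0 1.8 0" --pt "1 0 0 0 0" --pt "1 0 0 0 0"

```text
t: 50.2
tool_pos: [0.4935, 0.3409, 0.0476]
tool_rot: [-0.001, 0.103, 0.995, -0.017]
ft_force: [0.1, -0.0, -1.4]
width: 0.339
```

```bash
python3 go.py .483 .34 .031 -11.5
```

```text
t 50.2 pos [0.4935 0.3409 0.0476] yaw(y-axis from +y) -11.81 tilt 1.9 F [ 0.1 -0.  -1.4] w 29.5
to [0.483, 0.34, 0.031, -11.5] tool cm [ 1.01 -0.25  1.67] spin -0.31
tool z xy (deg) [-0.34 -1.87]
```

>>> arm_command --pt "1 1 -0.2 1.2 -0.3" --pt "1 0 0 0.6 0" --pt "1 0 0 0 0" --pt "1 0 0 0 0"

```text
t: 50.6
tool_pos: [0.4852, 0.3417, 0.0332]
tool_rot: [0.001, 0.1, 0.995, -0.014]
ft_force: [0.1, 0.8, -2.3]
width: 0.337
```

```bash
python3 go.py .483 .34 .031 -11.5
```

```text
t 50.6 pos [0.4852 0.3417 0.0332] yaw(y-axis from +y) -11.53 tilt 1.59 F [ 0.1  0.8 -2.3] w 29.4
to [0.483, 0.34, 0.031, -11.5] tool cm [ 0.18 -0.21  0.22] spin -0.03
tool z xy (deg) [-0.05 -1.59]
```

>>> arm_command --pt "1 0 0 0.3 0" --pt "1 0 0 0 0" --pt "0.45 0 0 0 0" --pt "0.45 0 0 0 0" --pt "0.45 0 0 0 0" --pt "0.45 0 0 0 0" --pt "0.45 0 0 0 0"

```text
t: 51.3
tool_pos: [0.4871, 0.3429, 0.0323]
tool_rot: [0.003, 0.1, 0.995, -0.012]
ft_force: [0.6, -0.0, 0.1]
width: 0.544
```

>>> arm_command --pt "0.45 0 0 -2 0" --pt "0.45 0 0 -3 0" --pt "0.3 0 0 -3 0" --pt "0 0 0 -3 0" --pt "0 0 0 -3 0" --pt "0 0 0 -3 0" --pt "0 0 0 -3 0" --pt "0 0 0 0 0"

```text
t: 52.1
tool_pos: [0.4857, 0.3472, 0.2387]
tool_rot: [0.001, 0.101, 0.995, -0.014]
ft_force: [1.1, -0.2, 0.1]
width: 0.968
```

```bash
python3 go.py .524 -.397 .24 6.4;python3 - <<'E'
from rig import manip;import cv2
im=manip.read_camera("side")["img"][:,:,::-1];cv2.imwrite("pics/s13.png",im)
im=manip.read_camera("top")["img"][:,:,::-1];cv2.imwrite("pics/t13.png",im)
E
```

```text
t 52.1 pos [0.4857 0.3472 0.2387] yaw(y-axis from +y) -11.56 tilt 1.56 F [ 1.1 -0.2  0.1] w 84.3
to [0.524, -0.397, 0.24, 6.4] tool cm [-18.66 -72.12   1.89] spin -17.96
tool z xy (deg) [ 0.01 -1.56]
```

View pics/s13.png

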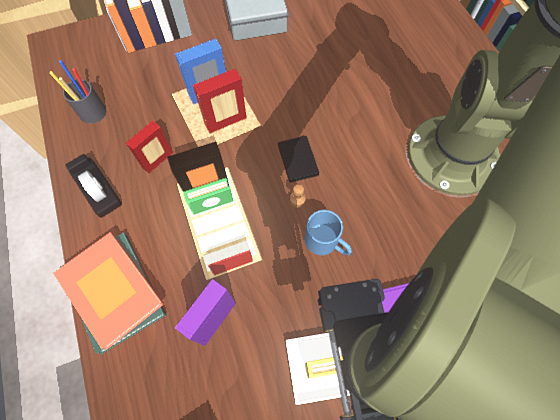

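View pics/t13.png

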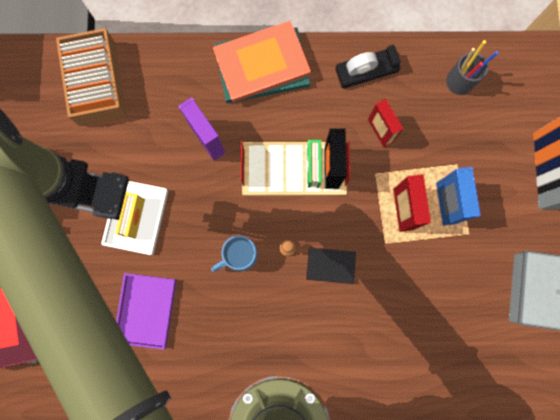

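```bash
python3 - <<'E'
from h import *
crop("t","pics/t13.png",235,130,355,205,6.5,"pics/ct13.png")
crop("t","pics/t13.png",370,155,490,245,6.5,"pics/mt13.png")
E
```

```text
(no output)
```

View pics/ct13.png

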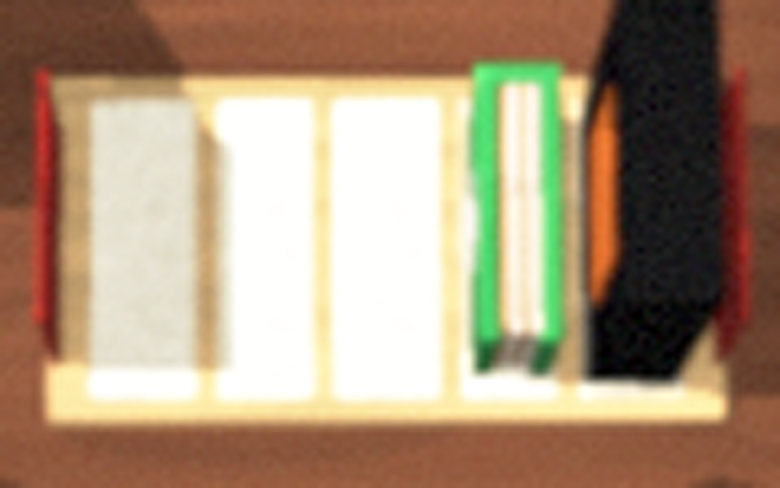

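View pics/mt13.png

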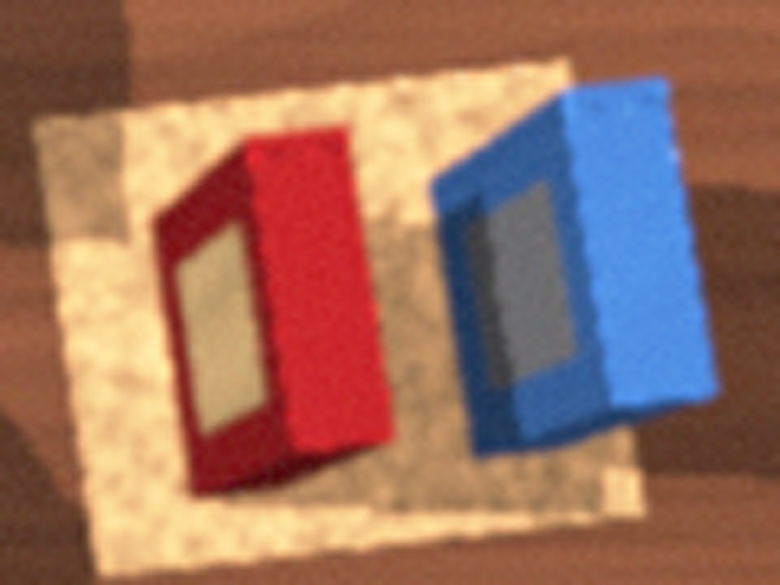

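>>> arm_command --pt "0 -1.5 -3 0 -1.5" --pt "0 -1.5 -3 0 -1.5" --pt "0 -1.5 -3 0 -1.5" --pt "0 -1.5 -3 0 -1.5" --pt "0 -1 -3.2 0 -1.5" --pt "0 -1 -3.2 0 -1" --pt "0 -0.5 -3.2 0 -1" --pt "0 0 -3.2 0 -1"

```text
t: 53.0
tool_pos: [0.5353, 0.084, 0.2271]
tool_rot: [-0.013, -0.001, 1.0, -0.021]
ft_force: [0.7, 0.2, 0.1]
width: 0.995
```

>>> arm_command --pt "0 0 -3.2 0 -1" --pt "0 0 -3.2 0 -1" --pt "0 0 -3.2 0 -1" --pt "0 0 -3.2 0 -1" --pt "0 0 -3.2 0 -1" --pt "0 0 -3.2 0 -1" --pt "0 0 -3.2 0 0" --pt "0 0 0 0 0"

```text
t: 53.8
tool_pos: [0.5378, -0.1541, 0.223]
tool_rot: [-0.025, -0.052, 0.998, -0.022]
ft_force: [-0.3, -0.3, -0.5]
width: 0.996
```

```bash
python3 go.py .508 -.295 .24 6
```

```text
t 53.8 pos [ 0.5378 -0.1541  0.223 ] yaw(y-axis from +y) 6.07 tilt 3.83 F [-0.3 -0.3 -0.5] w 86.7
to [0.508, -0.295, 0.24, 6.0] tool cm [  4.51 -13.75  -0.9 ] spin 0.07
tool z xy (deg) [-2.74 -2.67]
```

```bash
python3 - <<'E'
from m import *
for n,p in (("red",[(245,140),(347,130),(392,440),(292,452)]),("blue",[(565,92),(665,80),(717,395),(612,408)])):
    u=cv(p,6.5,370,155);print(n,fit({"top":u},.105,.034,.154,False))
for n,p in(("c",[(330,98),(440,98),(443,400),(332,400)]),("l",[(92,98),(197,98),(195,400),(88,400)])):
    u=cv(p,6.5,235,130);P=np.array([onz("top",x,.008)[:2] for x in u]);print(n,P.round(4).tolist(),P.mean(0).round(4))
E
python3 go.py .508 -.295 .2 6
```

```text
red (array([ 0.4982, -0.2947,  0.1028,  0.154 ]), np.float64(5.89), np.float64(0.72))
blue (array([ 0.5131, -0.3987,  0.0998,  0.154 ]), np.float64(5.72), np.float64(0.38))
c [[0.6576, -0.0173], [0.6574, -0.0582], [0.5431, -0.0582], [0.5432, -0.0174]] [ 0.6003 -0.0378]
l [[0.658, 0.0715], [0.6578, 0.0323], [0.5434, 0.033], [0.5436, 0.0724]] [0.6007 0.0523]
t 53.8 pos [ 0.5378 -0.1541  0.223 ] yaw(y-axis from +y) 6.07 tilt 3.83 F [-0.3 -0.3 -0.5] w 86.7
to [0.508, -0.295, 0.2, 6.0] tool cm [  4.3  -13.59   3.09] spin 0.07
tool z xy (deg) [-2.74 -2.67]
```

>>> arm_command --pt "0 1.1 -2.8 0 0" --pt "0 1.1 -2.8 0 0" --pt "0 1.1 -2.8 0 0" --pt "0 1.1 -2.8 0 0" --pt "0 0.8 -2 0 0" --pt "0 0 0 0 0" --pt "0 0 0 0 0"

```text
t: 54.5
tool_pos: [0.4945, -0.2881, 0.2197]
tool_rot: [-0.034, -0.054, 0.998, -0.018]
ft_force: [-0.1, 0.6, -0.1]
width: 0.998
```

```bash
python3 go.py .499 -.2947 .095 5.9
```

```text
t 54.5 pos [ 0.4945 -0.2881  0.2197] yaw(y-axis from +y) 6.28 tilt 4.39 F [-0.1  0.6 -0.1] w 86.8
to [0.499, -0.2947, 0.095, 5.9] tool cm [-1.24 -0.29 12.43] spin 0.38
tool z xy (deg) [-3.74 -2.3 ]
```

>>> arm_command --pt "0 -0.5 -0.1 4 0.3" --pt "0 -0.4 -0.1 4 0" --pt "0 -0.2 -0.1 3 0" --pt "0 0 0 0 0" --pt "0 0 0 0 0"

```text
t: 55.0
tool_pos: [0.5027, -0.2843, 0.104]
tool_rot: [-0.034, -0.057, 0.998, -0.016]
ft_force: [0.7, 0.6, 0.3]
width: 0.996
```

```bash
python3 go.py .499 -.2947 .094 5.9
```

```text
t 55.0 pos [ 0.5027 -0.2843  0.104 ] yaw(y-axis from +y) 6.62 tilt 4.25 F [0.7 0.6 0.3] w 86.7
to [0.499, -0.2947, 0.094, 5.9] tool cm [ 0.41 -0.97  1.06] spin 0.72
tool z xy (deg) [-3.73 -2.03]
```

>>> arm_command --pt "0 0.4 -1 1.2 0.7" --pt "0 0 0 0 0"

```text
t: 55.2
tool_pos: [0.5009, -0.2948, 0.0941]
tool_rot: [-0.032, -0.052, 0.998, -0.016]
ft_force: [-1.0, -0.3, 0.3]
width: 0.996
```

```bash
python3 go.py .499 -.2947 .094 5.9
```

```text
t 55.2 pos [ 0.5009 -0.2948  0.0941] yaw(y-axis from +y) 6.04 tilt 4.11 F [-1.  -0.3  0.3] w 86.7
to [0.499, -0.2947, 0.094, 5.9] tool cm [0.19 0.03 0.02] spin 0.14
tool z xy (deg) [-3.55 -2.06]
```

>>> arm_command --pt "1 0 0 0 0" --pt "1 0 0 0 0" --pt "1 0 0 0 0" --pt "1 0 0 0 0" --pt "1 0 0 0 0" --pt "1 0 0 0 0" --pt "1 0 0 0 0" --pt "1 0 0 0 0"

```text
t: 56.0
tool_pos: [0.5031, -0.296, 0.0976]
tool_rot: [-0.029, -0.052, 0.998, -0.017]
ft_force: [-0.6, 0.3, 0.9]
width: 0.386
```

>>> arm_command --pt "1 0 0 0 0" --pt "1 0 0 0 0" --pt "1 0 0 0 0"

```text
t: 56.3
tool_pos: [0.5031, -0.2959, 0.0977]
tool_rot: [-0.029, -0.052, 0.998, -0.017]
ft_force: [-0.6, 0.5, 0.5]
width: 0.386
```

```bash
python3 go.py
```

```text
t 56.3 pos [ 0.5031 -0.2959  0.0977] yaw(y-axis from +y) 5.99 tilt 3.85 F [-0.6  0.5  0.5] w 33.6
tool z xy (deg) [-3.22 -2.11]
```

>>> arm_command --pt "1 0 0 -2 0" --pt "1 0 0 -3 0" --pt "1 0 0 -3 0" --pt "1 0 0 -3 0" --pt "1 0 0 -3 0" --pt "1 0 0 -3 0" --pt "1 0 0 -1.5 0" --pt "1 0 0 0 0"

```text
t: 57.1
tool_pos: [0.5095, -0.2852, 0.2796]
tool_rot: [-0.037, -0.051, 0.998, -0.013]
ft_force: [-0.5, 0.2, -4.3]
width: 0.388
```

```bash
python3 go.py .606 -.0375 .275 -.3
```

```text
t 57.1 pos [ 0.5095 -0.2852  0.2796] yaw(y-axis from +y) 5.94 tilt 4.46 F [-0.5  0.2 -4.3] w 33.8
to [0.606, -0.0375, 0.275, -0.3] tool cm [-12.12  23.64  -0.98] spin 6.24
tool z xy (deg) [-4.12 -1.71]
```

>>> arm_command --pt "1 -1 2 -0.3 0.6" --pt "1 -1.5 3 -0.3 0.8" --pt "1 -1.5 3 -0.2 0.8" --pt "1 -1.5 3 -0.2 0.8" --pt "1 -1.5 3 0 0.8" --pt "1 -1.4 3 0 0.8" --pt "1 -1.3 3 0 0.8" --pt "1 -0.8 2 0 0.5"

```text
t: 57.9
tool_pos: [0.5982, -0.0565, 0.2605]
tool_rot: [-0.045, 0.009, 0.999, -0.014]
ft_force: [-0.4, 0.1, -3.2]
width: 0.389
```

```bash
python3 go.py .606 -.0375 .275 -.3
```

```text
t 57.9 pos [ 0.5982 -0.0565  0.2605] yaw(y-axis from +y) -0.94 tilt 5.44 F [-0.4  0.1 -3.2] w 33.8
to [0.606, -0.0375, 0.275, -0.3] tool cm [-0.61  1.87 -1.56] spin -0.64
tool z xy (deg) [-5.19 -1.6 ]
```

>>> arm_command --pt "1 -0.7 1.6 0 -0.6" --pt "1 0 0 0 0" --pt "1 -0.2 0 3 0" --pt "1 -0.2 0 3 0" --pt "1 -0.2 0 2 0" --pt "1 0 0 0 0" --pt "1 0 0 0 0"

```text
t: 58.6
tool_pos: [0.601, -0.0426, 0.1696]
tool_rot: [-0.05, 0.002, 0.999, -0.016]
ft_force: [-0.5, -0.4, -3.7]
width: 0.389
```

```bash
python3 go.py .606 -.0375 .103 -.3
```

```text
t 58.6 pos [ 0.601  -0.0426  0.1696] yaw(y-axis from +y) -0.12 tilt 6.04 F [-0.5 -0.4 -3.7] w 33.8
to [0.606, -0.0375, 0.103, -0.3] tool cm [-1.16  0.72  6.55] spin 0.18
tool z xy (deg) [-5.76 -1.79]
```

>>> arm_command --pt "1 -0.6 0.6 2 0.1" --pt "1 -0.5 0.1 2 0" --pt "1 -0.2 0 1.2 0" --pt "1 0 0 0 0" --pt "1 0 0 0 0"

```text
t: 59.1
tool_pos: [0.6122, -0.0412, 0.1214]
tool_rot: [-0.046, 0.005, 0.999, -0.016]
ft_force: [-0.9, -0.4, -3.8]
width: 0.389
```

```bash
python3 go.py .606 -.0375 .103 -.3
```

```text
t 59.1 pos [ 0.6122 -0.0412  0.1214] yaw(y-axis from +y) -0.43 tilt 5.58 F [-0.9 -0.4 -3.8] w 33.8
to [0.606, -0.0375, 0.103, -0.3] tool cm [0.46 0.42 1.88] spin -0.13
tool z xy (deg) [-5.26 -1.82]
```

>>> arm_command --pt "1 0.3 0.4 1.1 -0.1" --pt "1 0 0 0 0" --pt "1 0 0 0 0"

```text
t: 59.4
tool_pos: [0.6091, -0.0376, 0.1124]
tool_rot: [-0.044, 0.004, 0.999, -0.016]
ft_force: [0.2, 0.1, -2.7]
width: 0.384
```

```bash
python3 go.py .606 -.0375 .103 -.3
```

```text
t 59.4 pos [ 0.6091 -0.0376  0.1124] yaw(y-axis from +y) -0.35 tilt 5.37 F [ 0.2  0.1 -2.7] w 33.4
to [0.606, -0.0375, 0.103, -0.3] tool cm [0.23 0.04 0.96] spin -0.05
tool z xy (deg) [-5.06 -1.79]
```

>>> arm_command --pt "1 0.2 0 0.8 0" --pt "1 0 0 0 0" --pt "1 0 0 0 0"

```text
t: 59.7
tool_pos: [0.6064, -0.0376, 0.1045]
tool_rot: [-0.044, 0.004, 0.999, -0.016]
ft_force: [0.9, 0.4, -4.1]
width: 0.387
```

```bash
python3 go.py .606 -.0375 .102 -.3
```

```text
t 59.7 pos [ 0.6064 -0.0376  0.1045] yaw(y-axis from +y) -0.33 tilt 5.32 F [ 0.9  0.4 -4.1] w 33.6
to [0.606, -0.0375, 0.102, -0.3] tool cm [0.02 0.02 0.26] spin -0.03
tool z xy (deg) [-5.01 -1.77]
```

>>> arm_command --pt "1 0 0 0.4 0" --pt "1 0 0 0 0"

```text
t: 59.9
tool_pos: [0.6065, -0.0382, 0.1035]
tool_rot: [-0.043, 0.004, 0.999, -0.015]
ft_force: [0.9, 0.2, -4.0]
width: 0.386
```

```bash
python3 go.py .606 -.0375 .102 -.3
```

```text
t 59.9 pos [ 0.6065 -0.0382  0.1035] yaw(y-axis from +y) -0.34 tilt 5.25 F [ 0.9  0.2 -4. ] w 33.6
to [0.606, -0.0375, 0.102, -0.3] tool cm [0.04 0.08 0.15] spin -0.04
tool z xy (deg) [-4.94 -1.74]
```

>>> arm_command --pt "0.5 0 0 0 0" --pt "0.5 0 0 0 0" --pt "0.4 0 0 0 0" --pt "0 0 0 0 0" --pt "0 0 0 0 0" --pt "0 0 0 0 0" --pt "0 0 0 0 0" --pt "0 0 0 0 0"

```text
t: 60.7
tool_pos: [0.6085, -0.0387, 0.1052]
tool_rot: [-0.041, 0.004, 0.999, -0.016]
ft_force: [-0.1, -0.1, 0.5]
width: 0.945
```

>>> arm_command --pt "0 0 0 -2 0" --pt "0 0 0 -3 0" --pt "0 0 0 -3 0" --pt "0 0 0 -3 0" --pt "0 0 0 -2 0" --pt "0 0.3 -2 0 -0.5" --pt "0 0.6 -3 0 -0.6" --pt "0 0.6 -3 0 -0.6"

```text
t: 61.5
tool_pos: [0.6059, -0.1093, 0.2421]
tool_rot: [-0.042, -0.018, 0.999, -0.014]
ft_force: [-0.2, -1.0, -1.7]
width: 0.998
```

>>> arm_command --pt "0 0.5 -3.1 0 -0.6" --pt "0 0.5 -3.1 0 -0.6" --pt "0 0.5 -3.1 0 -0.6" --pt "0 0.5 -3.1 0 -0.6" --pt "0 0.5 -3.1 0 -0.6" --pt "0 0.5 -3.1 0 -0.6" --pt "0 0.5 -3.1 0 -0.6" --pt "0 0 0 0 0"

```text
t: 62.3
tool_pos: [0.5823, -0.341, 0.251]
tool_rot: [-0.043, -0.054, 0.998, -0.013]
ft_force: [-0.0, -0.3, -0.6]
width: 1.0
```

```bash
python3 go.py .515 -.3987 .2 5.8;python3 - <<'E'
from rig import manip;import cv2
im=manip.read_camera("side")["img"][:,:,::-1];cv2.imwrite("pics/s14.png",im)
cv2.imwrite("pics/cs14.png",cv2.resize(im[130:285,150:280],None,fx=3.8,fy=3.8,interpolation=2))
im=manip.read_camera("top")["img"][:,:,::-1];cv2.imwrite("pics/t14.png",im)
cv2.imwrite("pics/ct14.png",cv2.resize(im[115:205,230:360],None,fx=6,fy=6,interpolation=2))
E
```

```text
t 62.3 pos [ 0.5823 -0.341   0.251 ] yaw(y-axis from +y) 6.22 tilt 5.16 F [-0.  -0.3 -0.6] w 87.0
to [0.515, -0.3987, 0.2, 5.8] tool cm [ 6.84 -4.89  5.83] spin 0.42
tool z xy (deg) [-4.83 -1.81]
```

View pics/ct14.png

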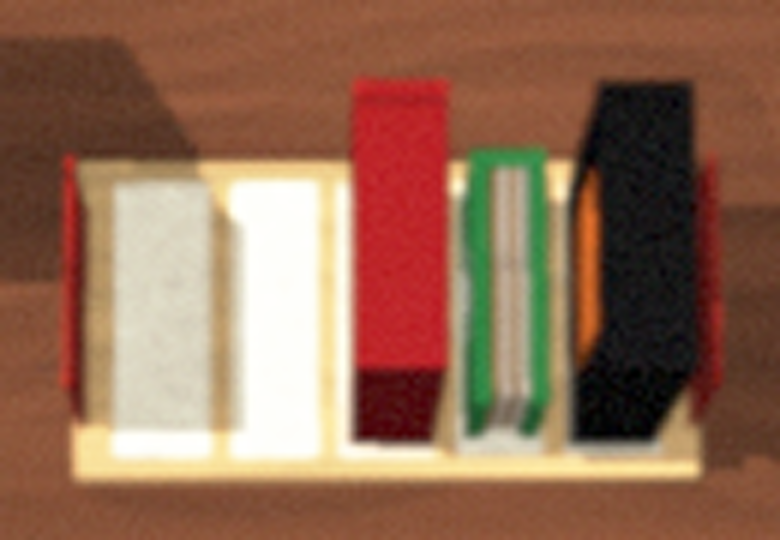

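View pics/cs14.png

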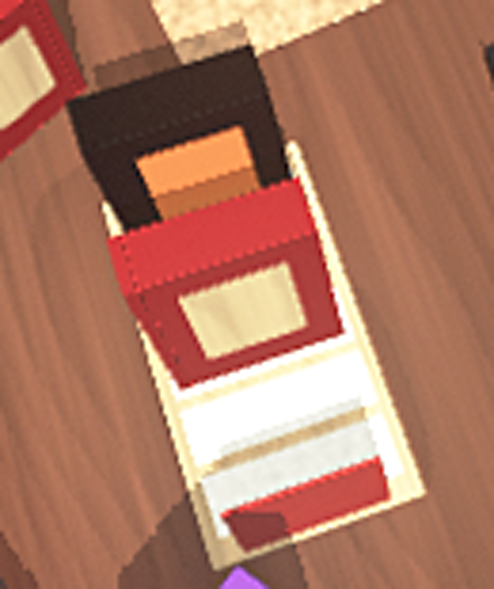

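>>> arm_command --pt "0 2 -1.6 0 0.2" --pt "0 2 -1.6 0 0.2" --pt "0 1.6 -1.4 0 0" --pt "0 0 0 0 0" --pt "0 -0.2 0 3 0" --pt "0 -0.2 0 2 0" --pt "0 0 0 0 0" --pt "0 0 0 0 0"

```text
t: 63.2
tool_pos: [0.5449, -0.3728, 0.2047]
tool_rot: [-0.039, -0.064, 0.997, -0.008]
ft_force: [0.2, 0.1, 0.1]
width: 0.995
```

```bash
python3 go.py .517 -.3987 .095 5.8
```

```text
t 63.2 pos [ 0.5449 -0.3728  0.2047] yaw(y-axis from +y) 7.39 tilt 4.51 F [0.2 0.1 0.1] w 86.5
to [0.517, -0.3987, 0.095, 5.8] tool cm [ 2.24 -2.09 11.2 ] spin 1.59
tool z xy (deg) [-4.35 -1.17]
```

>>> arm_command --pt "0 2 -2 0.8 1.5" --pt "0 0.6 -0.5 2 0" --pt "0 -0.2 0 3 0" --pt "0 -0.2 0 3 0" --pt "0 -0.2 0 1.5 0" --pt "0 0 0 0 0"

```text
t: 63.8
tool_pos: [0.5251, -0.4048, 0.1077]
tool_rot: [-0.034, -0.053, 0.998, -0.011]
ft_force: [-0.8, 0.4, 1.4]
width: 0.999
```

```bash
python3 go.py .517 -.3987 .094 5.8
```

```text
t 63.8 pos [ 0.5251 -0.4048  0.1077] yaw(y-axis from +y) 6.06 tilt 4.07 F [-0.8  0.4  1.4] w 86.9
to [0.517, -0.3987, 0.094, 5.8] tool cm [0.65 0.72 1.4 ] spin 0.26
tool z xy (deg) [-3.78 -1.51]
```

>>> arm_command --pt "0 0.6 0.7 1.5 0.2" --pt "0 0 0 0 0"

```text
t: 64.0
tool_pos: [0.5186, -0.4, 0.0953]
tool_rot: [-0.033, -0.051, 0.998, -0.013]
ft_force: [0.3, 0.5, -0.6]
width: 0.999
```

>>> arm_command --pt "1 0 0 0 0" --pt "1 0 0 0 0" --pt "1 0 0 0 0" --pt "1 0 0 0 0" --pt "1 0 0 0 0" --pt "1 0 0 0 0" --pt "1 0 0 0 0" --pt "1 0 0 0 0"

```text
t: 64.8
tool_pos: [0.5228, -0.4027, 0.102]
tool_rot: [-0.029, -0.051, 0.998, -0.015]
ft_force: [0.3, -0.2, 0.6]
width: 0.394
```

>>> arm_command --pt "1 0 0 0 0" --pt "1 0 0 0 0" --pt "1 0 0 0 0" --pt "1 0 0 0 0"

```text
t: 65.2
tool_pos: [0.5227, -0.4027, 0.102]
tool_rot: [-0.029, -0.051, 0.998, -0.015]
ft_force: [-0.1, 0.8, 0.2]
width: 0.393
```

```bash
python3 go.py
```

```text
t 65.2 pos [ 0.5227 -0.4027  0.102 ] yaw(y-axis from +y) 5.93 tilt 3.72 F [-0.1  0.8  0.2] w 34.2
tool z xy (deg) [-3.18 -1.92]
```

>>> arm_command --pt "1 0 0 -2 0" --pt "1 0 0 -3 0" --pt "1 0 0 -3 0" --pt "1 0 0 -3 0" --pt "1 0 0 -3 0" --pt "1 0 0 -3 0" --pt "1 0 0 -2.2 0" --pt "1 -0.5 2 0 0"

```text
t: 66.0
tool_pos: [0.5321, -0.3761, 0.2918]
tool_rot: [-0.035, -0.048, 0.998, -0.012]
ft_force: [0.0, -0.3, -3.1]
width: 0.388
```

```bash
python3 go.py .61 .054 .285 -.3
```

```text
t 66.0 pos [ 0.5321 -0.3761  0.2918] yaw(y-axis from +y) 5.57 tilt 4.27 F [ 0.  -0.3 -3.1] w 33.8
to [0.61, 0.054, 0.285, -0.3] tool cm [-11.89  42.05  -1.07] spin 5.87
tool z xy (deg) [-3.94 -1.62]
```

>>> arm_command --pt "1 -1 3 -0.3 0.5" --pt "1 -1 3.2 -0.3 0.5" --pt "1 -1 3.2 -0.3 0.5" --pt "1 -1 3.2 -0.3 0.5" --pt "1 -1 3.2 -0.3 0.5" --pt "1 -1 3.2 -0.3 0.5" --pt "1 -1 3.2 -0.3 0.5" --pt "1 -1 3.2 -0.3 0.5"

```text
t: 66.8
tool_pos: [0.5953, -0.1115, 0.2989]
tool_rot: [-0.038, -0.007, 0.999, -0.013]
ft_force: [1.4, 0.6, -3.6]
width: 0.388
```

```bash
python3 go.py .61 .054 .285 -.3
```

```text
t 66.8 pos [ 0.5953 -0.1115  0.2989] yaw(y-axis from +y) 0.82 tilt 4.64 F [ 1.4  0.6 -3.6] w 33.7
to [0.61, 0.054, 0.285, -0.3] tool cm [-1.78 16.56  0.83] spin 1.12
tool z xy (deg) [-4.37 -1.54]
```

>>> arm_command --pt "1 -0.3 3.2 0 0.2" --pt "1 -0.3 3.2 0 0.2" --pt "1 -0.4 3.2 0 0.2" --pt "1 -0.4 3.2 0 0.2" --pt "1 -0.4 2.6 0 0.2" --pt "1 0 0 0 0" --pt "1 0 0 2 0" --pt "1 0 0 0 0"

```text
t: 67.6
tool_pos: [0.6091, 0.057, 0.2653]
tool_rot: [-0.043, -0.003, 0.999, -0.013]
ft_force: [-1.3, 0.5, -3.2]
width: 0.391
```

```bash
python3 go.py .61 .054 .18 -.3
```

```text
t 67.6 pos [0.6091 0.057  0.2653] yaw(y-axis from +y) 0.45 tilt 5.13 F [-1.3  0.5 -3.2] w 34.0
to [0.61, 0.054, 0.18, -0.3] tool cm [-0.82 -0.07  8.5 ] spin 0.75
tool z xy (deg) [-4.89 -1.55]
```

>>> arm_command --pt "1 -0.2 0 3 0.4" --pt "1 -0.2 0 3 0.3" --pt "1 -0.2 0 3 0" --pt "1 -0.2 0 2.5 0" --pt "1 -0.1 0 1.5 0" --pt "1 0 0 0 0" --pt "1 0 0 0 0"

```text
t: 68.3
tool_pos: [0.609, 0.0456, 0.1354]
tool_rot: [-0.04, 0.007, 0.999, -0.015]
ft_force: [0.2, -0.1, -1.9]
width: 0.387
```

```bash
python3 go.py .61 .0545 .107 -.3
```

```text
t 68.3 pos [0.609  0.0456 0.1354] yaw(y-axis from +y) -0.74 tilt 4.91 F [ 0.2 -0.1 -1.9] w 33.7
to [0.61, 0.0545, 0.107, -0.3] tool cm [-0.31  0.98  2.79] spin -0.44
tool z xy (deg) [-4.62 -1.65]
```

>>> arm_command --pt "1 -0.2 0.95 1 -0.4" --pt "1 0 0 1 0" --pt "1 0 0 0 0" --pt "1 0 0 0 0"

```text
t: 68.7
tool_pos: [0.6123, 0.0559, 0.117]
tool_rot: [-0.037, 0.003, 0.999, -0.014]
ft_force: [0.4, 0.6, -2.2]
width: 0.387
```

```bash
python3 go.py .61 .0545 .107 -.3
```

```text
t 68.7 pos [0.6123 0.0559 0.117 ] yaw(y-axis from +y) -0.27 tilt 4.57 F [ 0.4  0.6 -2.2] w 33.6
to [0.61, 0.0545, 0.107, -0.3] tool cm [ 0.15 -0.12  1.01] spin 0.03
tool z xy (deg) [-4.29 -1.57]
```

>>> arm_command --pt "1 0.1 -0.1 0.8 0" --pt "1 0 0 0 0" --pt "1 0 0 0.3 0" --pt "1 0 0 0 0"

```text
t: 69.1
tool_pos: [0.611, 0.0545, 0.1064]
tool_rot: [-0.037, 0.003, 0.999, -0.014]
ft_force: [0.2, 0.2, -2.5]
width: 0.394
```

```bash
python3 go.py .61 .0545 .107 -.3
```

```text
t 69.1 pos [0.611  0.0545 0.1064] yaw(y-axis from +y) -0.27 tilt 4.46 F [ 0.2  0.2 -2.5] w 34.3
to [0.61, 0.0545, 0.107, -0.3] tool cm [ 0.1   0.   -0.05] spin 0.03
tool z xy (deg) [-4.19 -1.54]
```

>>> arm_command --pt "0.5 0 0 0 0" --pt "0.5 0 0 0 0" --pt "0.4 0 0 0 0" --pt "0 0 0 0 0" --pt "0 0 0 0 0" --pt "0 0 0 0 0" --pt "0 0 0 0 0" --pt "0 0 0 0 0"

```text
t: 69.9
tool_pos: [0.6126, 0.054, 0.1083]
tool_rot: [-0.035, 0.003, 0.999, -0.013]
ft_force: [0.4, 0.3, 0.7]
width: 0.945
```

>>> arm_command --pt "0 0 0 -2 0" --pt "0 0 0 -3 0" --pt "0 0 0 -3 0" --pt "0 0 0 -3 0" --pt "0 0 0 -3 0" --pt "0 0 0 -2 0" --pt "0 1 2 0 0" --pt "0 1 3 0 0"

```text
t: 70.7
tool_pos: [0.6043, 0.1029, 0.2736]
tool_rot: [-0.035, 0.008, 0.999, -0.015]
ft_force: [0.8, -0.3, -1.2]
width: 1.002
```

>>> arm_command --pt "0 1 3 0 0" --pt "0 1 3 0 0" --pt "0 1 3 0 0" --pt "0 1 3 0 0" --pt "0 1 3 0 0" --pt "0 1 3 0 0" --pt "0 1 3 0 0" --pt "0 0 0 0 0"

```text
t: 71.5
tool_pos: [0.5327, 0.3269, 0.2724]
tool_rot: [-0.035, 0.006, 0.999, -0.014]
ft_force: [0.4, 1.0, -0.5]
width: 1.001
```

```bash
python3 go.py;python3 - <<'E'
from rig import manip;import cv2
im=manip.read_camera("side")["img"][:,:,::-1];cv2.imwrite("pics/s15.png",im)
cv2.imwrite("pics/cs15.png",cv2.resize(im[130:285,150:280],None,fx=3.8,fy=3.8,interpolation=2))
im=manip.read_camera("top")["img"][:,:,::-1];cv2.imwrite("pics/t15.png",im)
cv2.imwrite("pics/ct15.png",cv2.resize(im[115:205,230:360],None,fx=6,fy=6,interpolation=2))
E
```

```text
t 71.5 pos [0.5327 0.3269 0.2724] yaw(y-axis from +y) -0.63 tilt 4.31 F [ 0.4  1.  -0.5] w 87.1
tool z xy (deg) [-4.02 -1.54]
```

View pics/ct15.png

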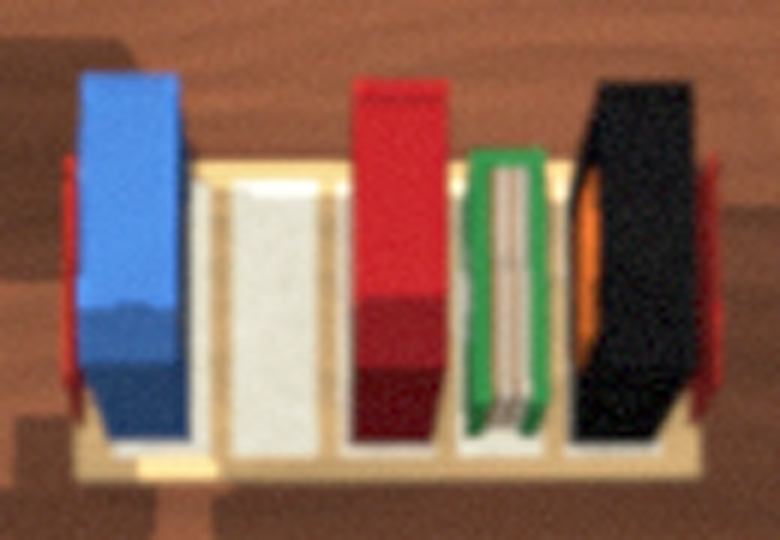

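View pics/s15.png

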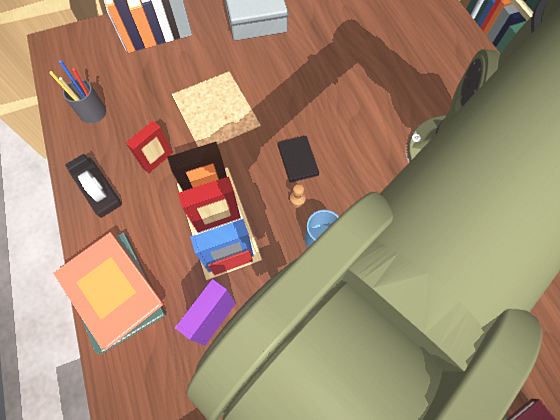

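```bash
python3 - <<'E'
from m import *
print(fit({"top":cv([(79,73),(180,73),(176,362),(80,362)],6,230,115)},.105,.034,.158,False))
from rig import manip
print(manip.finish_job())
E
```

```text
(array([ 0.6032,  0.057 , -0.0009,  0.158 ]), np.float64(-0.05), np.float64(0.48))
the job is handed in; nothing more can be done
None
```

I moved the blue and red sets to the cork mat and stood the yellow book in the white tray. Then I put red and blue back in their places, and handed the job in at about 72 s. The two sets are back a few millimetres off their places. I did not correct this because I was almost out of turns.

**Last checks (top camera)**
- **Blue set:** standing upright, about 4–5 mm towards its bookend and about 2.5 mm deeper than it started. It is square, with a measured yaw of -0.05°.
- **Red set:** standing upright and square, about 2.5–3 mm towards the green book from where it started.
- **Yellow's gap:** empty.
- **Green book and black set:** they had not moved.
- **Yellow book:** it was standing in the tray in both views just after release. The arm hid it in the final side picture, and I did not check it again in the last top picture.

**What went wrong on the way**
- **First grasp of blue:** it closed empty because it was too shallow, and nothing moved. A deeper grip held.
- **Tool tilt:** the tool tilted by several degrees (up to about 10° while I was testing moves, 4–6° while carrying). It caused at least part of the offsets at set-down.

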